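Stand roly-poly toy bodies in their painting rings

ROBOT

A 6-joint arm with a two-finger parallel gripper is mounted at the origin on the work surface; the furniture and walls round the work are solid. World frame = base frame: x ahead of the robot, y to its left, z up, the work surface at z = 0. Lengths are in mm, angles in rad, forces in N, time in s.
With the tool pointing down it reaches from about 300 to 775 mm from the base axis. Payload 14.6 kg.
Tool frame: the origin (TCP) lies midway between the tips of the shut fingers; the grasp point (between the pads) lies 19 mm behind it; z points along the fingers, y is the line along which they close (so a half turn about z gives the same grasp; the last joint's range is limited). The gripper opens to 94 mm and grips with 3 to 60 N. Pads are 16 mm wide; open, the fingers measure 119 mm over their backs; the gripper's body (75 mm by 177 mm) begins 78 mm behind the grasp point.
Start: joints at [-1.199, 0.3, 1.521, -0, 1.321, -0.067], TCP at [233.661, -497.887, 205.446] pointing down, gripper open.
Joint ranges: [-3.03, 3.03], [-0.79, 2.21], [0.23, 2.52], [-1.04, 4.18], [0, 3.07], [-2.55, 2.55]. Speed limits (rad/s): [2.22, 2.22, 2.57, 3.14, 3.14, 3.14].

INTERFACE

Orientations are given as [roll, pitch, yaw] about the fixed x, y, z axes, in that order (R = Rz(yaw) Ry(pitch) Rx(roll)).
In Python, from cell import * gives the robot as it stands. The module is installed in compiled form; this text tells all that it offers.
- The arm moves only by the tool servo_tool, never from a script. Its argument "motion" is a list of rows, each an object of numbers: "wx", "wy", "wz": the turn, a rotation vector about the tool's x, y, z in units of 2 rad (1.0 is 2 rad); "dx", "dy", "dz": the shift along the tool's x, y, z in units of 10 cm (1.0 is 10 cm); "fingers": the closure, from -1 (fully open) to 1 (shut). In form: [{"wx": .., "wy": .., "wz": .., "dx": .., "dy": .., "dz": .., "fingers": ..}, ...]. A call has 1 to 10 rows; each row is the pose to reach, as a shift and turn from the pose commanded when the call began, along the tool's axes at that moment; what a row does not reach only later rows make up. A row lasts 1/10 s, in which the tool goes at most 50 mm and 8.59 degrees, less where a joint would pass 70% of its speed; a pose out of reach is approached as far as the arm can. A call with a number of a shift or a turn outside -1 to 1 is refused whole. A call with a gripper value outside its range is refused whole. The fingers move at their own pace and stop on an object; "newtons" is the grip in N (left out, the last holds). Time passes only in rows, so rows that repeat a pose let the fingers close. It gives the time, the measured TCP pose, the force, the opening and the grip force at its end, in the units of the state.
- read_state(): the state, without advancing time (a new reading comes with each control period).
- camera(name): name is "side" or "top" or "wrist"; returns a dict with "image" (480x640x3 uint8, red, green, blue), "fx", "fy", "cx", "cy" (pixels), "R" (3x3) and "t" (3): a world point X has camera coordinates R X + t. Camera axes: x right, y down, z forward; pixel columns grow to the right and rows downward; lengths in mm; the calibration is good to about 2 mm. A picture is of the moment at which its call begins. There is no depth.
- sign_off(): hands the job in; it is judged then, once.
Trained networks look in a picture, given as the dict that the camera call returned (one of the last four; its "shot" number tells which), for a name from the list of things; names that differ only in an ending like _2 or _b are one class to them, and where a whole thing is asked for, a point or a joint stands for the part that bears it (a point fixed in the world has none). Each returns a list of dicts, best first, with "conf" (0 to 1); they miss things now and then, are a little off and sometimes report something else, mostly with a low value. They report only what shows in the picture. A call takes as long as a camera call. They do not tell look-alikes from the thing itself.
- spot_in(query, picture): "location" ([column, row] in pixels, amid what is visible of it).
- trace(query, picture): "pixels" (480x640 bool, what is visible of it) and "location" ([column, row] in pixels, amid what is visible of it).
The state is a dict: "clock": time; "joints": joint angles; "qd": joint speeds; "effort": joint torques, N m; "eef_pos": TCP position; "eef_rot": TCP orientation; "wrist_force": force on the tool from outside, world axes, zero at the start; "moment": the same for the moment, N m; "finger_gap": finger opening in mm; "finger_force": force on a finger pad.
Only numpy, scipy, OpenCV 4.12 (cv2) and the standard library are available. Lean on these libraries where they do the work, as an engineer would, in place of code of your own. Each camera call takes 0.05 s, during which the arm holds its last target. There are 200 camera calls.

TASK

Today's batch of turned wooden roly-poly toy bodies has to be put out for painting. Pull the parts drawer fully open, take out every body that is in it and stand each one upright, ball down and neck straight up, in a ring stand of the size that fits its ball (big balls in wide rings, small balls in narrow ones), setting it down gently. When the drawer is empty push it fully shut against the spray, and leave the paint pots where they are.

Things in the scene. Friction and masses are not known exactly. Their poses are not given: they have to be found in the camera images.
- drawer (a joint): How far the parts drawer is pulled out of the grey cabinet, in m: 0 shut, 0.13 fully out, along the cabinet's -x (towards the robot). It stays where it is left and drags with about 2 N; no latch. Fully out, the bodies in it are clear of the cabinet and can be lifted straight up.
- cabinet: Low grey cabinet, 145 mm deep (x) x 382 wide (y) x 138 high, standing firm; one plywood drawer whose front, 15 thick and nearly as high as the cabinet, shuts against its front edge. Origin: centre of its underside; the front is its -x side. The drawer's sides and back reach 65 above the table, its floor is at 20.
- drawer_rack (a point): In the drawer (moves with it): a plywood rail across it, 71 mm above the table, with five notches at the cabinet's y = -136, -68, 0, 68, 136, teeth 8 higher between. Each body lies in a lane 68 wide: ball on the floor against the drawer front, neck leaning up and away from the front at 45 degrees in a notch, its upper end free. Point: rail's middle, at notch floor level.
- drawer_handle (a point): Middle of the drawer's steel bar handle: a round bar 11 mm thick, 130 long along the cabinet's y, its centre line 35 in front of the drawer front, 108 above the table and 30 below the cabinet's top; it moves with the drawer.
- big_1: Big turned wooden toy body, 118 mm long: a ball 60 in diameter, a collar 25 wide and a straight neck 16 in diameter; about 100 g; cannot stand by itself. Origin on its axis, 68 below the tip of the neck; z runs along the neck to the tip; the ball's centre is at z = -20, the part of the neck to hold at z = 45 to 65. May be absent (None).
- big_1_ball (a point): Centre of the ball of big_1 (absent with it).
- big_2: Big turned wooden toy body, 118 mm long: a ball 60 in diameter, a collar 25 wide and a straight neck 16 in diameter; about 100 g; cannot stand by itself. Origin on its axis, 68 below the tip of the neck; z runs along the neck to the tip; the ball's centre is at z = -20, the part of the neck to hold at z = 45 to 65. May be absent (None).
- big_2_ball (a point): Centre of the ball of big_2 (absent with it).
- big_3: Big turned wooden toy body, 118 mm long: a ball 60 in diameter, a collar 25 wide and a straight neck 16 in diameter; about 100 g; cannot stand by itself. Origin on its axis, 68 below the tip of the neck; z runs along the neck to the tip; the ball's centre is at z = -20, the part of the neck to hold at z = 45 to 65. May be absent (None).
- big_3_ball (a point): Centre of the ball of big_3 (absent with it).
- small_1: Small turned wooden toy body, 121 mm long: a ball 44 in diameter, a collar 25 wide and a straight neck 16 in diameter; about 50 g; cannot stand by itself. Origin on its axis, 68 below the tip of the neck; z runs along the neck to the tip; the ball's centre is at z = -31.3, the part of the neck to hold at z = 45 to 65. May be absent (None).
- small_1_ball (a point): Centre of the ball of small_1 (absent with it).
- small_2: Small turned wooden toy body, 121 mm long: a ball 44 in diameter, a collar 25 wide and a straight neck 16 in diameter; about 50 g; cannot stand by itself. Origin on its axis, 68 below the tip of the neck; z runs along the neck to the tip; the ball's centre is at z = -31.3, the part of the neck to hold at z = 45 to 65. May be absent (None).
- small_2_ball (a point): Centre of the ball of small_2 (absent with it).
- wide_ring_1: Wide ring stand, fits the big balls; a loose grey plastic ring 28 mm high, opening 52 in diameter, 72 over its upper edge and 86 over its foot, 300 g. Origin: centre of its underside, z up. The ball rests on the upper inner edge, with its centre 43 above the table; friction then keeps the body at the tilt it is left with.
- wide_ring_2: Wide ring stand, fits the big balls; a loose grey plastic ring 28 mm high, opening 52 in diameter, 72 over its upper edge and 86 over its foot, 300 g. Origin: centre of its underside, z up. The ball rests on the upper inner edge, with its centre 43 above the table; friction then keeps the body at the tilt it is left with.
- wide_ring_3: Wide ring stand, fits the big balls; a loose grey plastic ring 28 mm high, opening 52 in diameter, 72 over its upper edge and 86 over its foot, 300 g. Origin: centre of its underside, z up. The ball rests on the upper inner edge, with its centre 43 above the table; friction then keeps the body at the tilt it is left with.
- narrow_ring_1: Narrow ring stand, fits the small balls; a loose grey plastic ring 28 mm high, opening 37 in diameter, 57 over its upper edge and 71 over its foot, 300 g. Origin: centre of its underside, z up. The ball rests on the upper inner edge, with its centre 40 above the table; friction then keeps the body at the tilt it is left with.
- narrow_ring_2: Narrow ring stand, fits the small balls; a loose grey plastic ring 28 mm high, opening 37 in diameter, 57 over its upper edge and 71 over its foot, 300 g. Origin: centre of its underside, z up. The ball rests on the upper inner edge, with its centre 40 above the table; friction then keeps the body at the tilt it is left with.
- paint_pot_1: Bystander: small paint pot, 36 in diameter, 43 high, loose; leave it alone. Origin: centre of its underside.
- paint_pot_2: Bystander: small paint pot, 36 in diameter, 43 high, loose; leave it alone. Origin: centre of its underside.
- paint_pot_3: Bystander: small paint pot, 36 in diameter, 43 high, loose; leave it alone. Origin: centre of its underside.
Mind the look-alikes: they are no part of the job. Leave any red or yellow look-alike of the wide_ring_2 alone.

How it is judged:
By the outcome, as a careful person would: the job done as asked, in the order asked, and still so for the second after the job is handed in, with the robot touching nothing.
Of big_1, big_2, big_3, small_1, small_2 only 3 to 5 are there at a start; the rules pass over those that are not, and their reading is None.
At some moment in a run one of wide_ring_1, wide_ring_2, wide_ring_3, narrow_ring_1, narrow_ring_2 may be knocked a few centimetres aside while the robot is not near it.
It also fails if it takes over 210 s, if anything falls off the work surface, if the arm or the gripper's body presses on something with over 40 N, if the wrist force passes 120 N, or if a joint passes its speed limit or range.

## Working session

There is one attempt and no reset: what is moved stays moved. The work goes in short steps, Python scripts to look and compute and a tool call to move; the robot and the scene stay as the last step left them, time stands still between calls to the robot, and variables do not carry over. Pictures are saved under pics/ and viewed, at most 14 in all, crops included, and the job is handed in when it is done.

Besides the shell and the picture viewer there is one more tool, called after ">>>" as a command line: name --argument value ..., lists and objects as JSON in quotes. servo_tool: Moves the arm, as the interface text tells. Its arguments: {"type":"object","properties":{"motion":{"type":"array","items":{"type":"object","properties":{"wx":{"type":"number"},"wy":{"type":"number"},"wz":{"type":"number"},"dx":{"type":"number"},"dy":{"type":"number"},"dz":{"type":"number"},"fingers":{"type":"number"}}}},"newtons":{"type":"number"}},"required":["motion"]}

```bash
mkdir -p pics
cat > h.py <<'E'
from cell import *
import numpy as np, cv2
from scipy.spatial.transform import Rotation as Ro
def save(c,n): cv2.imwrite('pics/'+n,c['image'][:,:,::-1])
def ray(c,px,z):
    "pixel -> world point at height z"
    R=np.array(c['R']);t=np.array(c['t'])
    d=R.T@np.array([(px[0]-c['cx'])/c['fx'],(px[1]-c['cy'])/c['fy'],1]);o=-R.T@t
    return o+d*(z-o[2])/d[2]
def proj(c,X):
    p=np.array(c['R'])@np.array(X,float)+np.array(c['t']);return np.array([c['fx']*p[0]/p[2]+c['cx'],c['fy']*p[1]/p[2]+c['cy']])
def tgt(pos,rpy,s=None):
    "rows for going to pos/rpy in tool units"
    s=s or read_state();R=Ro.from_euler('xyz',s['eef_rot']);G=Ro.from_euler('xyz',rpy)
    d=R.inv().apply(np.array(pos)-s['eef_pos'])/100;w=(R.inv()*G).as_rotvec()/2
    return d.round(3),w.round(3)
E
cat > a.py <<'E'
from h import *
s=read_state();print({k:np.round(v,3) for k,v in s.items()})
for n in ['top','side']:
    c=camera(n);save(c,n+'0.png');print(n,-np.array(c['R']).T@c['t'],c['fx'])
    for q in ['cabinet','drawer_handle','drawer_rack','big_1','small_1','wide_ring_1','narrow_ring_1','paint_pot_1']:
        print(q,[(np.round(r['location']).tolist(),round(r['conf'],2),ray(c,r['location'],{'c':138,'d':108,'w':28,'n':28,'p':43,'b':60,'s':60}[q[0]]).round()[:2].tolist()) for r in spot_in(q,c)])
E
python3 a.py
```

```text
{'clock': np.float64(0.0), 'joints': array([-1.199,  0.3  ,  1.522, -0.   ,  1.321, -0.067]), 'qd': array([-0.002, -0.   ,  0.   , -0.001,  0.001,  0.002]), 'effort': array([-3.0000e-03, -5.3181e+01, -3.5274e+01,  7.1000e-02,  2.4000e-02,
       -0.0000e+00]), 'eef_pos': array([ 233.58 , -497.654,  204.889]), 'eef_rot': array([-3.14 , -0.   ,  0.439]), 'wrist_force': array([-0.099,  0.701, -0.058]), 'moment': array([-0.03 , -0.001,  0.037]), 'finger_force': np.float64(0.0), 'finger_gap': np.float64(93.577)}
top [ 374.56271236  -60.18765305 1855.35051779] 582.5890719795343
cabinet [([200.0, 225.0], 0.94, [608.0, 332.0])]
drawer_handle [([214.0, 247.0], 0.8, [545.0, 295.0]), ([295.0, 188.0], 0.21, [729.0, 50.0])]
drawer_rack [([215.0, 248.0], 0.92, [542.0, 291.0])]
big_1 []
small_1 []
wide_ring_1 [([423.0, 246.0], 0.95, [557.0, -349.0]), ([495.0, 301.0], 0.8, [386.0, -571.0]), ([339.0, 310.0], 0.72, [358.0, -83.0]), ([374.0, 222.0], 0.58, [635.0, -194.0])]
narrow_ring_1 [([378.0, 277.0], 0.9, [459.0, -207.0]), ([330.0, 215.0], 0.83, [657.0, -57.0])]
paint_pot_1 [([298.0, 223.0], 0.54, [630.0, 43.0]), ([431.0, 303.0], 0.53, [378.0, -368.0])]
side [  -92.73506118 -1090.74778257   823.48554345] 452.58191768950684
cabinet [([368.0, 271.0], 0.68, [525.0, -341.0]), ([331.0, 178.0], 0.46, [763.0, 207.0])]
drawer_handle []
drawer_rack []
big_1 []
small_1 []
wide_ring_1 [([372.0, 392.0], 0.86, [363.0, -588.0]), ([369.0, 268.0], 0.73, [638.0, -211.0]), ([375.0, 309.0], 0.57, [536.0, -373.0]), ([260.0, 285.0], 0.48, [313.0, -121.0]), ([316.0, 263.0], 0.39, [510.0, -106.0]), ([330.0, 180.0], 0.32, [885.0, 399.0])]
narrow_ring_1 [([350.0, 252.0], 0.61, [638.0, -110.0]), ([311.0, 287.0], 0.54, [436.0, -203.0]), ([331.0, 178.0], 0.42, [902.0, 415.0])]
paint_pot_1 [([333.0, 329.0], 0.75, [387.0, -393.0]), ([324.0, 232.0], 0.63, [618.0, 22.0]), ([349.0, 224.0], 0.55, [725.0, 23.0])]
```

View pics/top0.png

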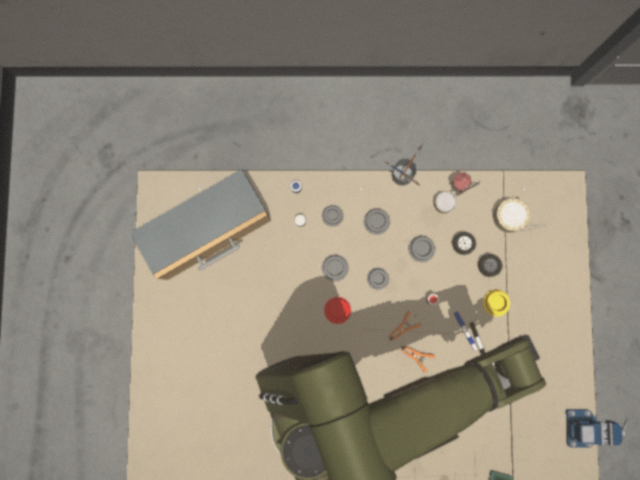

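View pics/side0.png

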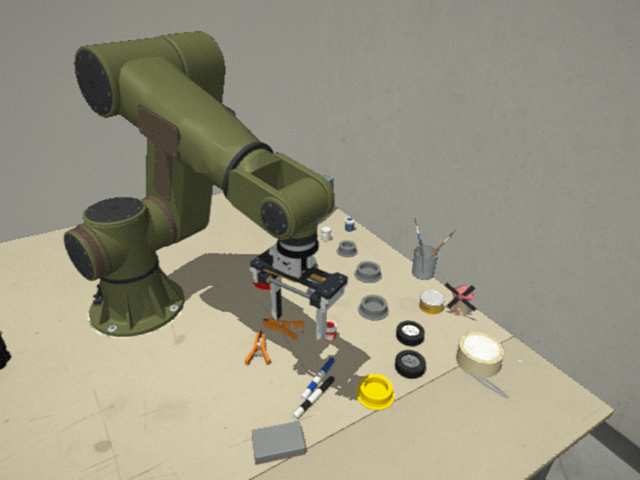

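The top view shows the cabinet at (200,225) with its handle at (218,255). The wide rings are at (422,248), (376,221) and (335,267), and the narrow ones at (332,215) and (378,279). There are red and yellow look-alikes at (338,310) and (498,303), and pots at (300,220), (296,187) and (432,299). Next I fit the cabinet.

```bash
cat > b.py <<'E'
from h import *
from scipy.optimize import minimize
c=camera('top')
m=trace('cabinet',c)[0]['pixels'].astype(np.uint8)
def hull(p):
    x,y,a=p;r=Ro.from_euler('z',a).as_matrix()
    P=[[sx,sy,z] for sx in(-72.5,72.5) for sy in(-191,191) for z in(0,138)]+[[-87.5,sy,z] for sy in(-191,191) for z in(5,136)]
    q=np.array([proj(c,r@np.array(k)+[x,y,0]) for k in P])
    I=np.zeros((480,640),np.uint8);cv2.fillPoly(I,[np.round(cv2.convexHull(q.astype(np.float32))*16).astype(np.int32)],1,shift=4);return I
f=lambda p:float((hull([p[0]*100,p[1]*100,p[2]])!=m).sum())
r=minimize(f,[6.08,3.32,.52],method='Nelder-Mead',options=dict(initial_simplex=[[6.08,3.32,.52],[6.28,3.32,.52],[6.08,3.52,.52],[6.08,3.32,.6]]))
x,y,a=r.x*[100,100,1];print('cab',x,y,a,r.fun,m.sum())
h=np.array([x,y,0])+Ro.from_euler('z',a).apply([-122.5,0,108]);print('handle',h,proj(c,h))
th=trace('drawer_handle',c)
for t in th: print(t['conf'],t['location'],t['pixels'].sum())
I=c['image'].copy();I[(cv2.morphologyEx(hull([x,y,a]),cv2.MORPH_GRADIENT,np.ones((2,2)))>0)]=[255,0,0];I[th[0]['pixels']]=[0,255,0]
cv2.imwrite('pics/cab.png',cv2.resize(I[150:300,110:310,::-1],None,fx=4,fy=4,interpolation=0))
E
python3 b.py
```

```text
cab 622.7220815914444 341.76425920921326 0.515167816182712 401.0 7903
handle [516.12134989 281.41085002 108.        ] [217.87207786 256.99338689]
0.74 [212.7, 247.7] 1802
0.37 [374.5, 219.6] 558
```

View pics/cab.png

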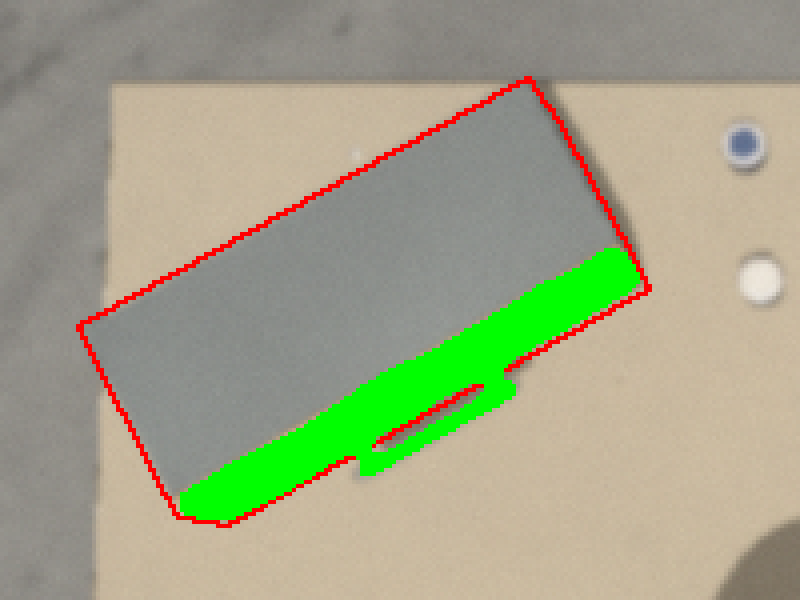

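The red cabinet fit matches the picture, and the predicted handle at (218,257) lies on the bar. Next is a move planner that splits legs into calls.

```bash
cat >> h.py <<'E'
import math,json
CAB=np.array([622.7,341.8,0]);A=.515
def cw(p): return CAB+Ro.from_euler('z',A).apply(p)
def plan(wps,s=None,start=None):
    "wps: list of (pos, Rotation); prints calls (one pose per call, n rows)"
    s=s or read_state();p,R=start or (np.array(s['eef_pos']),Ro.from_euler('xyz',s['eef_rot']))
    for P,G in wps:
        P=np.array(P,float);d=P-p;w=(G*R.inv()).as_rotvec();ang=np.linalg.norm(w)
        n=1
        while True:
            q,Q=p,R;calls=[];ok=True
            for i in range(1,n+1):
                tp=p+d*i/n;TQ=Ro.from_rotvec(w*i/n)*R
                if i==n: tp,TQ=P,G
                a=(Q.inv().apply(tp-q)/100).round(2 if i<n else 3);b=((Q.inv()*TQ).as_rotvec()/2).round(3)
                ok&=abs(a).max()<=1 and abs(b).max()<=1
                k=max(math.ceil(np.linalg.norm(a)*100/50),math.ceil(np.degrees(np.linalg.norm(b)*2)/8.59))+1
                ok&=k<=10
                calls.append((a,b,k));q=q+Q.apply(a*100);Q=Q*Ro.from_rotvec(b*2)
            if ok:break
            n+=1
        for a,b,k in calls:
            print(k,'x',' '.join(f'"{n}":{v:g},' for n,v in zip(['dx','dy','dz','wx','wy','wz'],[*a,*b]) if abs(v)>=.001))
        print('--');p,R=q,Q
    return p,R
def rot(rpy): return Ro.from_euler('xyz',rpy)
E
python3 -c "
from h import *
G=rot([math.pi,0,A+math.pi/2])
h=cw([-122.5,0,108]);print(h)
plan([([h[0],h[1],200],G)])"
```

```text
[516.08914152 281.46448099 108.        ]
3 x "dx":0.65, "dy":-0.65, "dz":0.01, "wz":-0.092,
3 x "dx":0.76, "dy":-0.52, "wz":-0.091,
3 x "dx":0.84, "dy":-0.37, "dz":0.01, "wz":-0.092,
3 x "dx":0.9, "dy":-0.22, "wz":-0.091,
3 x "dx":0.92, "dy":-0.05, "dz":0.01, "wz":-0.092,
3 x "dx":0.91, "dy":0.13, "dz":0.01, "wz":-0.091,
3 x "dx":0.88, "dy":0.28, "wz":-0.092,
3 x "dx":0.81, "dy":0.44, "dz":0.01, "wz":-0.091,
3 x "dx":0.715, "dy":0.578, "dz":0.005, "wz":-0.092,
--
```

>>> servo_tool --motion '[{"dx": 0.65,"dy": -0.65,"dz": 0.01,"wz": -0.092,"fingers": 0.36},{"dx": 0.65,"dy": -0.65,"dz": 0.01,"wz": -0.092,"fingers": 0.36},{"dx": 0.65,"dy": -0.65,"dz": 0.01,"wz": -0.092,"fingers": 0.36}]'

```text
schema error: expected keys wx, wy, wz, dx, dy, dz, fingers
```

>>> servo_tool --motion '[{"dx": 0.76,"dy": -0.52,"wz": -0.091},{"dx": 0.76,"dy": -0.52,"wz": -0.091},{"dx": 0.76,"dy": -0.52,"wz": -0.091}]'

```text
schema error: expected keys wx, wy, wz, dx, dy, dz, fingers
```

>>> servo_tool --motion '[{"dx": 0.84,"dy": -0.37,"dz": 0.01,"wz": -0.092},{"dx": 0.84,"dy": -0.37,"dz": 0.01,"wz": -0.092},{"dx": 0.84,"dy": -0.37,"dz": 0.01,"wz": -0.092}]'

```text
schema error: expected keys wx, wy, wz, dx, dy, dz, fingers
```

>>> servo_tool --motion '[{"dx": 0.9,"dy": -0.22,"wz": -0.091},{"dx": 0.9,"dy": -0.22,"wz": -0.091},{"dx": 0.9,"dy": -0.22,"wz": -0.091}]'

```text
schema error: expected keys wx, wy, wz, dx, dy, dz, fingers
```

>>> servo_tool --motion '[{"dx": 0.92,"dy": -0.05,"dz": 0.01,"wz": -0.092},{"dx": 0.92,"dy": -0.05,"dz": 0.01,"wz": -0.092},{"dx": 0.92,"dy": -0.05,"dz": 0.01,"wz": -0.092}]'

```text
schema error: expected keys wx, wy, wz, dx, dy, dz, fingers
```

>>> servo_tool --motion '[{"dx": 0.91,"dy": 0.13,"dz": 0.01,"wz": -0.091},{"dx": 0.91,"dy": 0.13,"dz": 0.01,"wz": -0.091},{"dx": 0.91,"dy": 0.13,"dz": 0.01,"wz": -0.091}]'

```text
schema error: expected keys wx, wy, wz, dx, dy, dz, fingers
```

>>> servo_tool --motion '[{"dx": 0.88,"dy": 0.28,"wz": -0.092},{"dx": 0.88,"dy": 0.28,"wz": -0.092},{"dx": 0.88,"dy": 0.28,"wz": -0.092}]'

```text
schema error: expected keys wx, wy, wz, dx, dy, dz, fingers
```

>>> servo_tool --motion '[{"dx": 0.4,"dy": 0.2,"wz": -0.05},{"dx": 0.81,"dy": 0.44,"dz": 0.01,"wz": -0.091},{"dx": 0.81,"dy": 0.44,"dz": 0.01,"wz": -0.091}]'

```text
schema error: expected keys wx, wy, wz, dx, dy, dz, fingers
```

>>> servo_tool --motion '[{"dx": 0.65,"dy": -0.65,"dz": 0.01,"wx": 0,"wy": 0,"wz": -0.092,"fingers": 0.36},{"dx": 0.65,"dy": -0.65,"dz": 0.01,"wx": 0,"wy": 0,"wz": -0.092,"fingers": 0.36},{"dx": 0.65,"dy": -0.65,"dz": 0.01,"wx": 0,"wy": 0,"wz": -0.092,"fingers": 0.36}]'

```text
clock: 1.35
eef_pos: [266.0, -408.4, 204.7]
eef_rot: [-3.142, -0.0, 0.627]
wrist_force: [-0.2, 0.4, -0.1]
finger_gap: 73.4
finger_force: 0.0
```

>>> servo_tool --motion '[{"dx": 0.76,"dy": -0.52,"dz": 0,"wx": 0,"wy": 0,"wz": -0.092,"fingers": 0.36},{"dx": 0.76,"dy": -0.52,"dz": 0,"wx": 0,"wy": 0,"wz": -0.092,"fingers": 0.36},{"dx": 0.76,"dy": -0.52,"dz": 0,"wx": 0,"wy": 0,"wz": -0.092,"fingers": 0.36}]'

```text
clock: 1.65
eef_pos: [297.3, -322.4, 204.8]
eef_rot: [3.141, -0.0, 0.81]
wrist_force: [0.1, -0.5, -0.1]
finger_gap: 49.4
finger_force: 0.0
```

>>> servo_tool --motion '[{"dx": 0.84,"dy": -0.37,"dz": 0.01,"wx": 0,"wy": 0,"wz": -0.092,"fingers": 0.36},{"dx": 0.84,"dy": -0.37,"dz": 0.01,"wx": 0,"wy": 0,"wz": -0.092,"fingers": 0.36},{"dx": 0.84,"dy": -0.37,"dz": 0.01,"wx": 0,"wy": 0,"wz": -0.092,"fingers": 0.36}]'

```text
clock: 1.95
eef_pos: [328.7, -236.6, 203.7]
eef_rot: [3.141, -0.0, 0.994]
wrist_force: [-0.7, 0.1, 0.6]
finger_gap: 30.6
finger_force: 0.0
```

>>> servo_tool --motion '[{"dx": 0.9,"dy": -0.22,"dz": 0,"wx": 0,"wy": 0,"wz": -0.092,"fingers": 0.36},{"dx": 0.9,"dy": -0.22,"dz": 0,"wx": 0,"wy": 0,"wz": -0.092,"fingers": 0.36},{"dx": 0.9,"dy": -0.22,"dz": 0,"wx": 0,"wy": 0,"wz": -0.092,"fingers": 0.36}]'

```text
clock: 2.25
eef_pos: [359.8, -149.4, 203.7]
eef_rot: [3.141, -0.0, 1.178]
wrist_force: [-0.9, -0.5, -0.5]
finger_gap: 30.0
finger_force: 0.0
```

>>> servo_tool --motion '[{"dx": 0.92,"dy": -0.05,"dz": 0.01,"wx": 0,"wy": 0,"wz": -0.092,"fingers": 0.36},{"dx": 0.92,"dy": -0.05,"dz": 0.01,"wx": 0,"wy": 0,"wz": -0.092,"fingers": 0.36},{"dx": 0.92,"dy": -0.05,"dz": 0.01,"wx": 0,"wy": 0,"wz": -0.092,"fingers": 0.36}]'

```text
clock: 2.55
eef_pos: [390.7, -62.8, 202.5]
eef_rot: [3.141, -0.0, 1.362]
wrist_force: [1.3, 0.2, -0.3]
finger_gap: 30.3
finger_force: 0.0
```

>>> servo_tool --motion '[{"dx": 0.91,"dy": 0.13,"dz": 0.01,"wx": 0,"wy": 0,"wz": -0.092,"fingers": 0.36},{"dx": 0.91,"dy": 0.13,"dz": 0.01,"wx": 0,"wy": 0,"wz": -0.092,"fingers": 0.36},{"dx": 0.91,"dy": 0.13,"dz": 0.01,"wx": 0,"wy": 0,"wz": -0.092,"fingers": 0.36}]'

```text
clock: 2.85
eef_pos: [422.7, 23.0, 201.3]
eef_rot: [3.142, -0.0, 1.545]
wrist_force: [-0.0, -0.2, -0.3]
finger_gap: 30.1
finger_force: 0.0
```

>>> servo_tool --motion '[{"dx": 0.88,"dy": 0.28,"dz": 0,"wx": 0,"wy": 0,"wz": -0.092,"fingers": 0.36},{"dx": 0.88,"dy": 0.28,"dz": 0,"wx": 0,"wy": 0,"wz": -0.092,"fingers": 0.36},{"dx": 0.88,"dy": 0.28,"dz": 0,"wx": 0,"wy": 0,"wz": -0.092,"fingers": 0.36}]'

```text
clock: 3.15
eef_pos: [453.3, 109.9, 201.2]
eef_rot: [-3.142, -0.0, 1.728]
wrist_force: [-0.7, -0.8, 0.3]
finger_gap: 29.8
finger_force: 0.0
```

>>> servo_tool --motion '[{"dx": 0.81,"dy": 0.44,"dz": 0,"wx": 0,"wy": 0,"wz": -0.092,"fingers": 0.36},{"dx": 0.81,"dy": 0.44,"dz": 0,"wx": 0,"wy": 0,"wz": -0.092,"fingers": 0.36},{"dx": 0.81,"dy": 0.44,"dz": 0,"wx": 0,"wy": 0,"wz": -0.092,"fingers": 0.36}]'

```text
clock: 3.45
eef_pos: [484.3, 196.4, 200.9]
eef_rot: [-3.141, 0.0, 1.911]
wrist_force: [0.5, -0.0, -1.0]
finger_gap: 30.4
finger_force: 0.0
```

```bash
cat > c.py <<'E'
from h import *
c=camera('wrist');h=cw([-122.5,0,108]);print('handle px',proj(c,h), [proj(c,cw([-122.5,y,108])).round() for y in(-65,65)])
I=c['image'].copy()
for y in(-65,0,65): cv2.circle(I,tuple(int(v) for v in proj(c,cw([-122.5,y,108]))),3,(255,0,0),-1)
c2=dict(c);c2['image']=I;save(c2,'w1.png')
t=camera('top')
for q in ['wide_ring_1','narrow_ring_1','paint_pot_1']:
  print(q,[(np.round(r['location']).tolist(),round(r['conf'],2),ray(t,r['location'],28 if 'ring' in q else 43).round()[:2].tolist()) for r in spot_in(q,t)])
plan([([h[0],h[1],200],rot([math.pi,0,A+math.pi/2])),([h[0],h[1],91],rot([math.pi,0,A+math.pi/2]))])
E
python3 c.py
```

```text
handle px [413.63320493 143.64611403] [array([423., 234.]), array([402.,  40.])]
wide_ring_1 [([422.0, 249.0], 0.83, [548.0, -344.0]), ([335.0, 266.0], 0.78, [496.0, -71.0]), ([337.0, 308.0], 0.74, [363.0, -77.0]), ([374.0, 224.0], 0.66, [629.0, -196.0]), ([496.0, 303.0], 0.65, [379.0, -572.0])]
narrow_ring_1 [([377.0, 279.0], 0.75, [455.0, -203.0]), ([332.0, 216.0], 0.56, [653.0, -62.0])]
paint_pot_1 [([296.0, 185.0], 0.65, [749.0, 52.0]), ([302.0, 223.0], 0.55, [628.0, 33.0]), ([334.0, 267.0], 0.22, [492.0, -68.0])]
3 x "dx":0.717, "dy":0.603, "dz":0.016, "wz":-0.089,
--
3 x "dz":0.54,
3 x "dz":0.55,
--
```

View pics/w1.png

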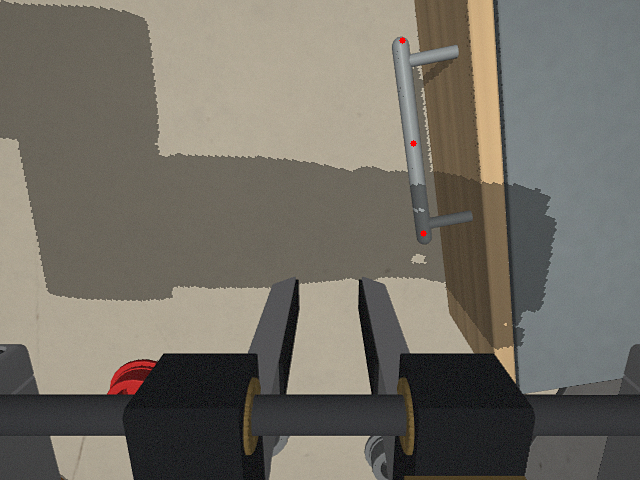

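The wrist view shows the bar from (402,40) to (424,238), with my predicted points lying on it. I go down and grasp it.

>>> servo_tool --motion '[{"dx": 0.717,"dy": 0.603,"dz": 0.016,"wx": 0,"wy": 0,"wz": -0.089,"fingers": 0.36},{"dx": 0.717,"dy": 0.603,"dz": 0.016,"wx": 0,"wy": 0,"wz": -0.089,"fingers": 0.36},{"dx": 0.717,"dy": 0.603,"dz": 0.016,"wx": 0,"wy": 0,"wz": -0.089,"fingers": 0.36},{"dx": 0.717,"dy": 0.603,"dz": 0.016,"wx": 0,"wy": 0,"wz": -0.089,"fingers": 0.36}]'

```text
clock: 4.1
eef_pos: [515.7, 282.7, 199.6]
eef_rot: [-3.141, 0.0, 2.088]
wrist_force: [0.9, 0.5, -0.8]
finger_gap: 29.9
finger_force: 0.0
```

>>> servo_tool --motion '[{"dx": 0,"dy": 0,"dz": 0.3,"wx": 0,"wy": 0,"wz": 0,"fingers": 0.36},{"dx": 0,"dy": 0,"dz": 0.54,"wx": 0,"wy": 0,"wz": 0,"fingers": 0.36},{"dx": 0,"dy": 0,"dz": 0.7,"wx": 0,"wy": 0,"wz": 0,"fingers": 0.36}]'

```text
clock: 4.4
eef_pos: [515.2, 281.4, 128.8]
eef_rot: [-3.14, 0.0, 2.086]
wrist_force: [0.1, -0.0, 0.8]
finger_gap: 30.1
finger_force: 0.0
```

>>> servo_tool --motion '[{"dx": 0,"dy": 0,"dz": 0.2,"wx": 0,"wy": 0,"wz": 0,"fingers": 0.36},{"dx": 0,"dy": 0,"dz": 0.39,"wx": 0,"wy": 0,"wz": 0,"fingers": 0.36},{"dx": 0,"dy": 0,"dz": 0.39,"wx": 0,"wy": 0,"wz": 0,"fingers": 0.36},{"dx": 0,"dy": 0,"dz": 0.39,"wx": 0,"wy": 0,"wz": 0,"fingers": 0.36}]'

```text
clock: 4.8
eef_pos: [515.9, 282.5, 91.8]
eef_rot: [3.141, 0.0, 2.087]
wrist_force: [0.2, -0.7, 1.4]
finger_gap: 29.8
finger_force: 0.0
```

>>> servo_tool --newtons 25 --motion '[{"dx": 0,"dy": 0,"dz": 0,"wx": 0,"wy": 0,"wz": 0,"fingers": 1},{"dx": 0,"dy": 0,"dz": 0,"wx": 0,"wy": 0,"wz": 0,"fingers": 1},{"dx": 0,"dy": 0,"dz": 0,"wx": 0,"wy": 0,"wz": 0,"fingers": 1},{"dx": 0,"dy": 0,"dz": 0,"wx": 0,"wy": 0,"wz": 0,"fingers": 1},{"dx": 0,"dy": 0,"dz": 0,"wx": 0,"wy": 0,"wz": 0,"fingers": 1}]'

```text
clock: 5.3
eef_pos: [514.4, 282.6, 91.7]
eef_rot: [-3.138, 0.0, 2.089]
wrist_force: [-13.3, -9.1, 12.4]
finger_gap: 10.2
finger_force: 25.0
```

>>> servo_tool --motion '[{"dx": 0,"dy": -0.1,"dz": 0,"wx": 0,"wy": 0,"wz": 0,"fingers": 1},{"dx": 0,"dy": -0.25,"dz": 0,"wx": 0,"wy": 0,"wz": 0,"fingers": 1},{"dx": 0,"dy": -0.4,"dz": 0,"wx": 0,"wy": 0,"wz": 0,"fingers": 1},{"dx": 0,"dy": -0.55,"dz": 0,"wx": 0,"wy": 0,"wz": 0,"fingers": 1},{"dx": 0,"dy": -0.7,"dz": 0,"wx": 0,"wy": 0,"wz": 0,"fingers": 1},{"dx": 0,"dy": -0.8,"dz": 0,"wx": 0,"wy": 0,"wz": 0,"fingers": 1}]'

```text
clock: 5.9
eef_pos: [446.4, 243.0, 91.7]
eef_rot: [3.14, 0.002, 2.089]
wrist_force: [6.9, -6.7, 1.2]
finger_gap: 10.0
finger_force: 25.0
```

>>> servo_tool --motion '[{"dx": 0,"dy": -0.1,"dz": 0,"wx": 0,"wy": 0,"wz": 0,"fingers": 1},{"dx": 0,"dy": -0.25,"dz": 0,"wx": 0,"wy": 0,"wz": 0,"fingers": 1},{"dx": 0,"dy": -0.4,"dz": 0,"wx": 0,"wy": 0,"wz": 0,"fingers": 1},{"dx": 0,"dy": -0.46,"dz": 0,"wx": 0,"wy": 0,"wz": 0,"fingers": 1},{"dx": 0,"dy": -0.49,"dz": 0,"wx": 0,"wy": 0,"wz": 0,"fingers": 1},{"dx": 0,"dy": -0.49,"dz": 0,"wx": 0,"wy": 0,"wz": 0,"fingers": 1}]'

```text
clock: 6.5
eef_pos: [404.3, 218.4, 91.7]
eef_rot: [3.14, 0.003, 2.089]
wrist_force: [5.5, -11.8, 2.9]
finger_gap: 9.8
finger_force: 25.0
```

>>> servo_tool --motion '[{"dx": 0,"dy": -0.03,"dz": 0,"wx": 0,"wy": 0,"wz": 0,"fingers": 1},{"dx": 0,"dy": -0.05,"dz": 0,"wx": 0,"wy": 0,"wz": 0,"fingers": 1},{"dx": 0,"dy": -0.05,"dz": 0,"wx": 0,"wy": 0,"wz": 0,"fingers": 1}]'

```text
clock: 6.8
eef_pos: [402.0, 217.1, 91.8]
eef_rot: [3.135, 0.003, 2.089]
wrist_force: [21.1, -3.4, -11.6]
finger_gap: 10.3
finger_force: 25.0
```

>>> servo_tool --motion '[{"dx": 0,"dy": 0.02,"dz": 0,"wx": 0,"wy": 0,"wz": 0,"fingers": 0.36},{"dx": 0,"dy": 0.02,"dz": 0,"wx": 0,"wy": 0,"wz": 0,"fingers": 0.36},{"dx": 0,"dy": 0.02,"dz": 0,"wx": 0,"wy": 0,"wz": 0,"fingers": 0.36},{"dx": 0,"dy": 0.02,"dz": -0.3,"wx": 0,"wy": 0,"wz": 0,"fingers": 0.36},{"dx": 0,"dy": 0.02,"dz": -0.7,"wx": 0,"wy": 0,"wz": 0,"fingers": 0.36},{"dx": 0,"dy": 0.02,"dz": -1,"wx": 0,"wy": 0,"wz": 0,"fingers": 0.36}]'

```text
clock: 7.4
eef_pos: [400.8, 218.2, 193.0]
eef_rot: [3.141, -0.0, 2.089]
wrist_force: [0.7, -0.3, -0.2]
finger_gap: 29.9
finger_force: 0.0
```

>>> servo_tool --motion '[{"dx": -0.4,"dy": 0.3,"dz": -0.4,"wx": 0,"wy": 0,"wz": 0,"fingers": 0.36},{"dx": -0.8,"dy": 0.6,"dz": -0.8,"wx": 0,"wy": 0,"wz": 0,"fingers": 0.36},{"dx": -1,"dy": 0.7,"dz": -1,"wx": 0,"wy": 0,"wz": 0,"fingers": 0.36},{"dx": -1,"dy": 0.7,"dz": -1,"wx": 0,"wy": 0,"wz": 0,"fingers": 0.36}]'

```text
clock: 7.8
eef_pos: [514.0, 164.4, 294.0]
eef_rot: [3.137, 0.001, 2.087]
wrist_force: [0.7, 0.4, 0.5]
finger_gap: 30.1
finger_force: 0.0
```

```bash
cat > d.py <<'E'
from h import *
c=camera('wrist');I=c['image'].copy()
t=camera('top')
for q in ['big_1','small_1']:
  for cc,n in((c,'w'),(t,'t')): print(q,n,[(np.round(r['location']).tolist(),round(r['conf'],2)) for r in spot_in(q,cc)])
for y in(-136,-68,0,68,136):
  for k,col in (((30,20+30,20+75),(255,0,0)),((22,20+22,31.3+55),(0,255,0))):
    b=np.array([-202.5+k[0],y,k[1]]);g=b+k[2]*np.array([.7071,0,.7071])
    p=[proj(c,cw(v)).astype(int).tolist() for v in(b,g)];print(y,p);cv2.line(I,p[0],p[1],col,1)
c['image']=I;save(c,'w2.png')
I=t['image'][150:350,100:340];save(dict(image=cv2.resize(I,None,fx=3,fy=3)),'t2.png')
E
python3 d.py
```

```text
big_1 w [([343.0, 177.0], 0.95), ([343.0, 26.0], 0.68)]
big_1 t [([190.0, 293.0], 0.72), ([203.0, 278.0], 0.65)]
small_1 w [([343.0, 239.0], 0.67)]
small_1 t [([265.0, 249.0], 0.64), ([374.0, 221.0], 0.4)]
-136 [[335, 230], [406, 249]]
-136 [[328, 228], [389, 244]]
-68 [[336, 170], [410, 179]]
-68 [[328, 169], [392, 177]]
0 [[336, 103], [415, 100]]
0 [[328, 104], [396, 101]]
68 [[336, 30], [421, 12]]
68 [[328, 32], [400, 17]]
136 [[337, -50], [427, -86]]
136 [[328, -46], [405, -77]]
```

View pics/w2.png

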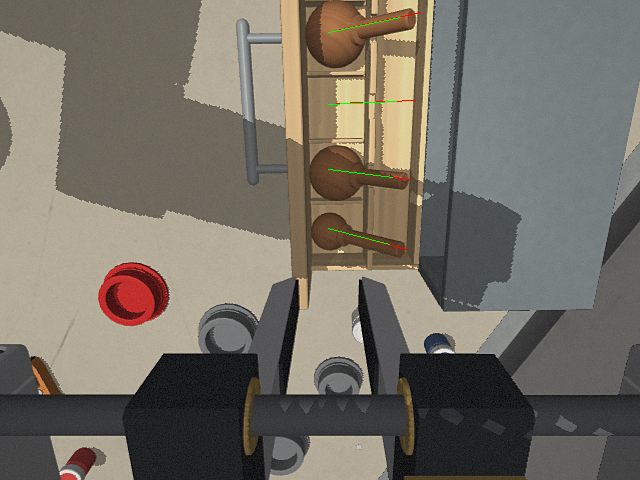

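The wrist view shows a small body in lane -136 at (330,232), a big one in lane -68 at (336,172), lane 0 empty at (335,103), and a big one in lane +68 at (336,32). Lane +136 is out of view.

View pics/t2.png

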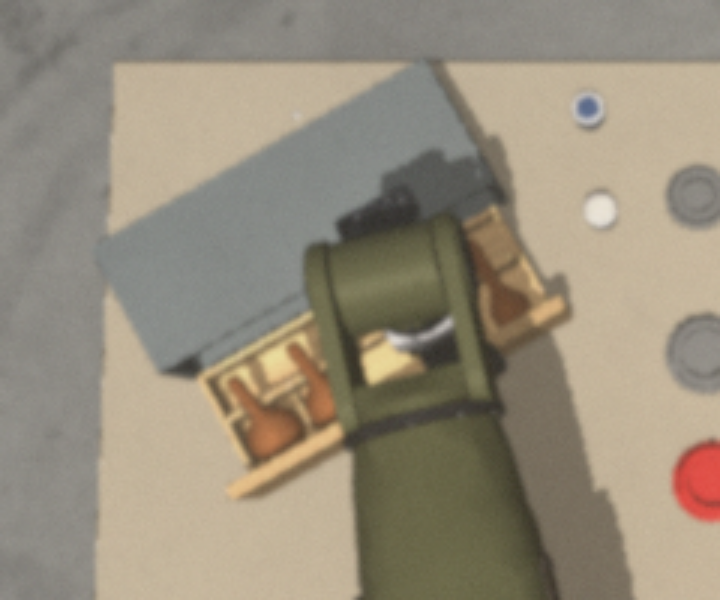

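```bash
cat > e.py <<'E'
from h import *
# tool: tool y along +-y_c, z tilted by b toward gripper leaning to +x_c
def grasp(y,b=math.radians(25),neck=60,kind='big',up=0):
    R,r,o=(30,30,20) if kind=='big' else (22,22,31.3)
    ball=np.array([-202.5+R,y,20+r]);n=np.array([.7071,0,.7071])
    g=ball+n*(o+neck)
    z=np.array([-math.sin(b),0,-math.cos(b)])
    return cw(g+19*z-up*z), z
def G(b,sgn):
    zc=Ro.from_euler('z',A).apply([-math.sin(b),0,-math.cos(b)]);yc=sgn*Ro.from_euler('z',A).apply([0,1,0])
    return Ro.from_matrix(np.stack([np.cross(yc,zc),yc,zc],1))
if __name__=='__main__':
    t=camera('top')
    for y in(-136,-68,68,136): print(y,proj(t,cw([-172,y,50])))
    s=read_state();print(s['joints'].round(3))
    for sg in(1,-1):
        print(sg);plan([(grasp(-136,kind='small',up=130)[0],G(math.radians(25),sg))])
E
python3 e.py
```

```text
-136 [267.41336597 250.92501479]
-68 [248.2476045  261.63032698]
68 [209.71429764 283.15366066]
136 [190.34604285 293.97207841]
[ 0.247  0.22   1.426  0.     1.497 -0.272]
1
7 x "dx":-0.2, "dy":0.58, "dz":0.41, "wx":0.085, "wy":0.085, "wz":-0.385,
7 x "dx":-0.611, "dy":0.305, "dz":0.266, "wx":0.085, "wy":0.086, "wz":-0.385,
--
-1
7 x "dx":-0.2, "dy":0.58, "dz":0.41, "wx":0.085, "wy":-0.085, "wz":0.387,
7 x "dx":0.341, "dy":0.575, "dz":0.301, "wx":0.086, "wy":-0.086, "wz":0.387,
--
```

The top crop shows lane +136 holding a big body, ball at (272,440), so there are 3 big and 1 small. I approach the small one along the tilted tool axis.

>>> servo_tool --motion '[{"dx": -0.2,"dy": 0.58,"dz": 0.41,"wx": 0.085,"wy": -0.085,"wz": 0.387,"fingers": 0.23},{"dx": -0.2,"dy": 0.58,"dz": 0.41,"wx": 0.085,"wy": -0.085,"wz": 0.387,"fingers": 0.23},{"dx": -0.2,"dy": 0.58,"dz": 0.41,"wx": 0.085,"wy": -0.085,"wz": 0.387,"fingers": 0.23},{"dx": -0.2,"dy": 0.58,"dz": 0.41,"wx": 0.085,"wy": -0.085,"wz": 0.387,"fingers": 0.23},{"dx": -0.2,"dy": 0.58,"dz": 0.41,"wx": 0.085,"wy": -0.085,"wz": 0.387,"fingers": 0.23},{"dx": -0.2,"dy": 0.58,"dz": 0.41,"wx": 0.085,"wy": -0.085,"wz": 0.387,"fingers": 0.23},{"dx": -0.2,"dy": 0.58,"dz": 0.41,"wx": 0.085,"wy": -0.085,"wz": 0.387,"fingers": 0.23}]'

```text
clock: 8.85
eef_pos: [571.1, 177.9, 249.0]
eef_rot: [-3.048, 0.217, 1.322]
wrist_force: [-0.4, 0.0, 1.3]
finger_gap: 35.8
finger_force: 0.0
```

>>> servo_tool --motion '[{"dx": 0.341,"dy": 0.575,"dz": 0.301,"wx": 0.086,"wy": -0.086,"wz": 0.387,"fingers": 0.23},{"dx": 0.341,"dy": 0.575,"dz": 0.301,"wx": 0.086,"wy": -0.086,"wz": 0.387,"fingers": 0.23},{"dx": 0.341,"dy": 0.575,"dz": 0.301,"wx": 0.086,"wy": -0.086,"wz": 0.387,"fingers": 0.23},{"dx": 0.341,"dy": 0.575,"dz": 0.301,"wx": 0.086,"wy": -0.086,"wz": 0.387,"fingers": 0.23},{"dx": 0.341,"dy": 0.575,"dz": 0.301,"wx": 0.086,"wy": -0.086,"wz": 0.387,"fingers": 0.23},{"dx": 0.341,"dy": 0.575,"dz": 0.301,"wx": 0.086,"wy": -0.086,"wz": 0.387,"fingers": 0.23},{"dx": 0.341,"dy": 0.575,"dz": 0.301,"wx": 0.086,"wy": -0.086,"wz": 0.387,"fingers": 0.23},{"dx": 0.341,"dy": 0.575,"dz": 0.301,"wx": 0.086,"wy": -0.086,"wz": 0.387,"fingers": 0.23}]'

```text
clock: 9.65
eef_pos: [630.6, 188.9, 208.1]
eef_rot: [-3.14, 0.435, 0.517]
wrist_force: [-0.3, 0.9, 0.7]
finger_gap: 36.5
finger_force: 0.0
```

```bash
cat > f.py <<'E'
from e import *
s=read_state();print(s['joints'].round(3))
plan([(grasp(-136,kind='small')[0],G(math.radians(25),-1))])
c=camera('wrist');I=c['image'].copy()
g,z=grasp(-136,kind='small')
for p in (g,cw([-180.5,-136,42])): cv2.circle(I,proj(c,p).astype(int).tolist(),4,(255,0,0),-1)
save(dict(image=I),'w3.png')
def rings(c,zc=12):
  out=[]
  for q in['wide_ring_1','narrow_ring_1']:
    for r in trace(q,c):
      v=cv2.moments(r['pixels'].astype(np.uint8),True);p=np.array([v['m10'],v['m01']])/v['m00'];X=ray(c,p,zc)
      out.append((q[:4],round(r['conf'],2),p.round(),X[:2].round(1),int(v['m00']*(np.linalg.norm(X-(-np.array(c['R']).T@c['t'])))**2/c['fx']**2)))
  return out
if __name__=='__main__':
  t=camera('top')
  for r in rings(t):print(*r)
E
python3 f.py
```

```text
[ 0.276  0.861  0.716 -0.109  1.986  1.307]
3 x "dz":0.66, "wz":0.001,
3 x "dx":-0.003, "dy":-0.009, "dz":0.651, "wy":-0.001,
--
wide 0.94 [496. 303.] [ 381.4 -577.8] 6134
wide 0.93 [335. 268.] [490.8 -70.8] 5648
wide 0.91 [337. 310.] [357.3 -79.8] 6398
wide 0.75 [421. 248.] [ 552.4 -346.4] 5855
wide 0.66 [377. 222.] [ 638.3 -205. ] 5694
narr 0.81 [332. 215.] [657.7 -62.6] 3812
narr 0.55 [378. 278.] [ 456.6 -206.3] 3936
```

View pics/w3.png

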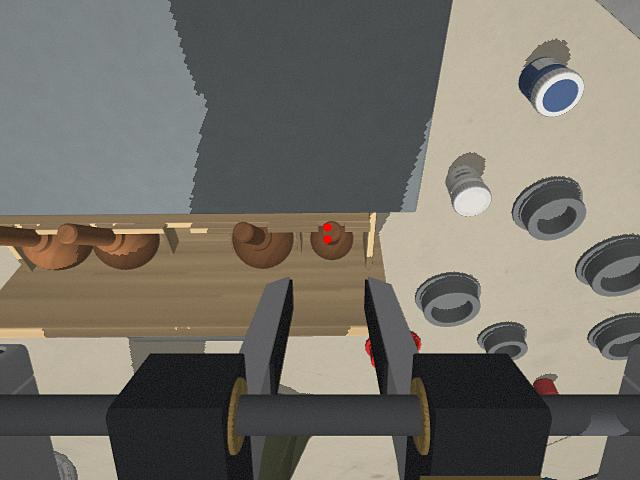

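The view shows the small body's ball at (331,238) next to my prediction at (327,240), between the fingers. I descend to the neck.

>>> servo_tool --motion '[{"dx": 0,"dy": 0,"dz": 0.3,"wx": 0,"wy": 0,"wz": 0,"fingers": 0.23},{"dx": 0,"dy": 0,"dz": 0.6,"wx": 0,"wy": 0,"wz": 0,"fingers": 0.23},{"dx": 0,"dy": 0,"dz": 0.9,"wx": 0,"wy": 0,"wz": 0,"fingers": 0.23},{"dx": 0,"dy": 0,"dz": 0.9,"wx": 0,"wy": 0,"wz": 0,"fingers": 0.23}]'

```text
clock: 10.25
eef_pos: [595.5, 169.4, 123.7]
eef_rot: [-3.14, 0.441, 0.515]
wrist_force: [-0.2, 0.6, 0.3]
finger_gap: 35.8
finger_force: 0.0
```

>>> servo_tool --motion '[{"dx": 0,"dy": 0,"dz": 0.15,"wx": 0,"wy": 0,"wz": 0,"fingers": 0.23},{"dx": 0,"dy": 0,"dz": 0.3,"wx": 0,"wy": 0,"wz": 0,"fingers": 0.23},{"dx": 0,"dy": 0,"dz": 0.41,"wx": 0,"wy": 0,"wz": 0,"fingers": 0.23},{"dx": 0,"dy": 0,"dz": 0.41,"wx": 0,"wy": 0,"wz": 0,"fingers": 0.23}]'

```text
clock: 10.65
eef_pos: [582.4, 161.6, 89.2]
eef_rot: [-3.141, 0.437, 0.514]
wrist_force: [0.1, -0.4, -0.6]
finger_gap: 36.4
finger_force: 0.0
```

>>> servo_tool --newtons 30 --motion '[{"dx": 0,"dy": 0,"dz": 0,"wx": 0,"wy": 0,"wz": 0,"fingers": 1},{"dx": 0,"dy": 0,"dz": 0,"wx": 0,"wy": 0,"wz": 0,"fingers": 1},{"dx": 0,"dy": 0,"dz": 0,"wx": 0,"wy": 0,"wz": 0,"fingers": 1},{"dx": 0,"dy": 0,"dz": 0,"wx": 0,"wy": 0,"wz": 0,"fingers": 1},{"dx": 0,"dy": 0,"dz": 0,"wx": 0,"wy": 0,"wz": 0,"fingers": 1}]'

```text
clock: 11.15
eef_pos: [582.9, 161.9, 89.9]
eef_rot: [-3.142, 0.435, 0.514]
wrist_force: [2.3, 2.8, 3.5]
finger_gap: 15.3
finger_force: 29.9
```

```bash
cat > g.py <<'E'
from e import *
def P(ring,kind,up,neck=60,b=math.radians(-20),phi=None):
    phi=math.atan2(ring[1],ring[0]) if phi is None else phi
    bz,o=(43,20) if kind=='big' else (40,31.3)
    r=Ro.from_euler('z',phi);zc=r.apply([-math.sin(b),0,-math.cos(b)]);yc=r.apply([0,-1,0])
    return np.array([ring[0],ring[1],bz+o+neck+up])+19*zc, Ro.from_matrix(np.stack([np.cross(yc,zc),yc,zc],1))
E
python3 -c "
from g import *
s=read_state();p=s['eef_pos'];R=Ro.from_euler('xyz',s['eef_rot'])
plan([(p+[0,0,190],R),P((456.6,-206.3),'small',120)])
"
```

```text
3 x "dx":-0.4, "dz":-0.86,
3 x "dx":-0.4, "dz":-0.863,
--
4 x "dx":-0.6, "dy":0.66, "dz":0.41, "wx":0.005, "wy":0.091, "wz":0.12,
4 x "dx":-0.49, "dy":0.8, "dz":0.3, "wx":0.005, "wy":0.09, "wz":0.12,
4 x "dx":-0.34, "dy":0.89, "dz":0.21, "wx":0.005, "wy":0.091, "wz":0.12,
4 x "dx":-0.139, "dy":0.96, "dz":0.167, "wx":0.005, "wy":0.09, "wz":0.12,
--
```

>>> servo_tool --motion '[{"dx": -0.1,"dy": 0,"dz": -0.22,"wx": 0,"wy": 0,"wz": 0,"fingers": 1},{"dx": -0.25,"dy": 0,"dz": -0.54,"wx": 0,"wy": 0,"wz": 0,"fingers": 1},{"dx": -0.4,"dy": 0,"dz": -0.86,"wx": 0,"wy": 0,"wz": 0,"fingers": 1},{"dx": -0.4,"dy": 0,"dz": -0.86,"wx": 0,"wy": 0,"wz": 0,"fingers": 1}]'

```text
clock: 11.55
eef_pos: [584.0, 161.9, 189.2]
eef_rot: [3.139, 0.428, 0.513]
wrist_force: [0.1, -0.2, -0.0]
finger_gap: 15.5
finger_force: 30.0
```

>>> servo_tool --motion '[{"dx": -0.15,"dy": 0,"dz": -0.32,"wx": 0,"wy": 0,"wz": 0,"fingers": 1},{"dx": -0.3,"dy": 0,"dz": -0.65,"wx": 0,"wy": 0,"wz": 0,"fingers": 1},{"dx": -0.4,"dy": 0,"dz": -0.86,"wx": 0,"wy": 0,"wz": 0,"fingers": 1},{"dx": -0.4,"dy": 0,"dz": -0.86,"wx": 0,"wy": 0,"wz": 0,"fingers": 1}]'

```text
clock: 11.95
eef_pos: [583.2, 161.7, 281.6]
eef_rot: [3.14, 0.431, 0.513]
wrist_force: [0.6, 0.8, -0.5]
finger_gap: 15.6
finger_force: 30.0
```

>>> servo_tool --motion '[{"dx": -0.2,"dy": 0.22,"dz": 0.14,"wx": 0,"wy": 0.03,"wz": 0.04,"fingers": 1},{"dx": -0.4,"dy": 0.44,"dz": 0.27,"wx": 0,"wy": 0.06,"wz": 0.08,"fingers": 1},{"dx": -0.6,"dy": 0.66,"dz": 0.41,"wx": 0.005,"wy": 0.091,"wz": 0.12,"fingers": 1},{"dx": -0.6,"dy": 0.66,"dz": 0.41,"wx": 0.005,"wy": 0.091,"wz": 0.12,"fingers": 1}]'

```text
clock: 12.35
eef_pos: [550.7, 65.8, 265.7]
eef_rot: [3.068, 0.245, 0.261]
wrist_force: [-0.2, 0.0, -0.4]
finger_gap: 15.8
finger_force: 30.0
```

>>> servo_tool --motion '[{"dx": -0.16,"dy": 0.27,"dz": 0.1,"wx": 0,"wy": 0.03,"wz": 0.04,"fingers": 1},{"dx": -0.32,"dy": 0.53,"dz": 0.2,"wx": 0,"wy": 0.06,"wz": 0.08,"fingers": 1},{"dx": -0.49,"dy": 0.8,"dz": 0.3,"wx": 0.005,"wy": 0.09,"wz": 0.12,"fingers": 1},{"dx": -0.49,"dy": 0.8,"dz": 0.3,"wx": 0.005,"wy": 0.09,"wz": 0.12,"fingers": 1}]'

```text
clock: 12.75
eef_pos: [521.1, -26.5, 254.4]
eef_rot: [3.046, 0.044, 0.036]
wrist_force: [-0.3, 0.3, 0.9]
finger_gap: 15.3
finger_force: 30.0
```

>>> servo_tool --motion '[{"dx": -0.11,"dy": 0.3,"dz": 0.07,"wx": 0,"wy": 0.03,"wz": 0.04,"fingers": 1},{"dx": -0.22,"dy": 0.6,"dz": 0.14,"wx": 0,"wy": 0.06,"wz": 0.08,"fingers": 1},{"dx": -0.34,"dy": 0.89,"dz": 0.21,"wx": 0.005,"wy": 0.091,"wz": 0.12,"fingers": 1},{"dx": -0.34,"dy": 0.89,"dz": 0.21,"wx": 0.005,"wy": 0.091,"wz": 0.12,"fingers": 1}]'

```text
clock: 13.15
eef_pos: [490.5, -117.8, 243.4]
eef_rot: [3.069, -0.158, -0.187]
wrist_force: [0.3, 0.4, -0.8]
finger_gap: 15.8
finger_force: 30.0
```

>>> servo_tool --motion '[{"dx": -0.05,"dy": 0.32,"dz": 0.06,"wx": 0,"wy": 0.03,"wz": 0.04,"fingers": 1},{"dx": -0.09,"dy": 0.64,"dz": 0.11,"wx": 0,"wy": 0.06,"wz": 0.08,"fingers": 1},{"dx": -0.139,"dy": 0.96,"dz": 0.167,"wx": 0.005,"wy": 0.09,"wz": 0.12,"fingers": 1},{"dx": -0.139,"dy": 0.96,"dz": 0.167,"wx": 0.005,"wy": 0.09,"wz": 0.12,"fingers": 1}]'

```text
clock: 13.55
eef_pos: [461.1, -210.6, 231.4]
eef_rot: [3.141, -0.347, -0.427]
wrist_force: [-0.5, -1.0, -0.2]
finger_gap: 15.1
finger_force: 30.0
```

```bash
cat > k.py <<'E'
from g import *
from f import rings
import sys
n=sys.argv[1]
s=read_state();print(s['eef_pos'].round(1),s['eef_rot'].round(3),s['finger_gap'])
c=camera('wrist');d=camera('side');save(c,'wk%s.png'%n)
for q in rings(c,12):print('w',*q)
for q in rings(camera('top'),12):print('t',*q)
# held body: where its ball should be, vs where it is seen
R=Ro.from_euler('xyz',s['eef_rot']);g=s['eef_pos']-19*R.as_matrix()[:,2]
kind=sys.argv[2];o=31.3 if kind=='small' else 20
x,y=proj(d,g).astype(int);print('side px grasp',x,y,'ball',proj(d,g-[0,0,o+60]))
I=d['image'].copy();cv2.line(I,proj(d,g).astype(int).tolist(),proj(d,g-[0,0,o+60]).astype(int).tolist(),(0,255,0),1)
a,b=max(0,y-70),max(0,x-100);S=cv2.resize(I[a:a+150,b:b+200],(640,480))
save(dict(image=np.hstack([cv2.resize(c['image'],(400,300)),cv2.resize(S,(400,300))])),'k%s.png'%n)
print(spot_in(kind+'_1',d)[:2],spot_in(kind+'_1',c)[:2],proj(c,g-[0,0,o+60]))
E
python3 k.py 1 small
```

```text
[-0.516 -0.016  1.858  0.036  0.954  1.466]
4 x "dx":-0.23, "dy":-0.97, "dz":0.3, "wx":-0.005, "wy":-0.09, "wz":-0.121,
4 x "dx":0.07, "dy":-1, "dz":0.29, "wx":-0.006, "wy":-0.091, "wz":-0.12,
4 x "dx":0.36, "dy":-0.95, "dz":0.25, "wx":-0.005, "wy":-0.09, "wz":-0.121,
4 x "dx":0.604, "dy":-0.83, "dz":0.157, "wx":-0.005, "wy":-0.09, "wz":-0.12,
--
[ 461.8 -209.5  232. ] [ 3.14  -0.346 -0.424] 15.48671122955804
w wide 0.97 [407. 147.] [ 552.2 -345.2] 6166
w wide 0.81 [632. 201.] [ 398.3 -542.5] 1673
w wide 0.76 [200. 301.] [491.7 -72.7] 6438
w wide 0.59 [258. 128.] [ 638.6 -204.6] 6218
w narr 0.86 [133. 165.] [657.6 -64.6] 5394
w narr 0.66 [327. 260.] [ 476.3 -214. ] 1221
w narr 0.66 [201. 301.] [491.8 -73.1] 6494
t wide 0.95 [376. 221.] [ 639.4 -204.1] 5478
t wide 0.84 [335. 267.] [492.5 -70.6] 5981
t wide 0.84 [421. 248.] [ 552.9 -345.7] 5296
t wide 0.66 [189. 291.] [414.5 390.5] 3470
t wide 0.61 [335. 309.] [360.1 -73.4] 4916
t narr 0.89 [332. 216.] [657.4 -62.2] 3740
side px grasp 318 218 ball [318.33256802 247.65189105]
[{'location': [316.6, 243.7], 'conf': 0.61}] [{'location': [329.3, 293.1], 'conf': 0.79}] [328.73969792 292.88620373]
```

View pics/k1.png

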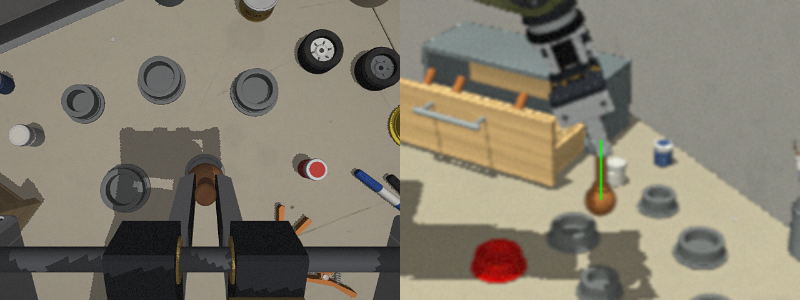

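The left panel shows the small body held with its ball at (205,185), above the narrow ring. The right panel shows it hanging upright along the predicted green line. I lower it.

```bash
python3 - <<'E'
s=open('f.py').read();i=s.index('s=read');j=s.index('def rings');open('f.py','w').write(s[:i]+s[j:])
E
python3 -c "
from g import *
plan([P((456.6,-206.3),'small',30),P((456.6,-206.3),'small',3)])"
```

```text
3 x "dx":-0.305, "dz":0.842, "wx":0.001, "wz":0.001,
--
2 x "dx":-0.092, "dz":0.254,
--
```

>>> servo_tool --motion '[{"dx": -0.1,"dy": 0,"dz": 0.28,"wx": 0,"wy": 0,"wz": 0,"fingers": 1},{"dx": -0.2,"dy": 0,"dz": 0.56,"wx": 0,"wy": 0,"wz": 0,"fingers": 1},{"dx": -0.305,"dy": 0,"dz": 0.842,"wx": 0,"wy": 0,"wz": 0,"fingers": 1},{"dx": -0.305,"dy": 0,"dz": 0.842,"wx": 0,"wy": 0,"wz": 0,"fingers": 1}]'

```text
clock: 14.45
eef_pos: [460.8, -208.4, 140.1]
eef_rot: [3.141, -0.342, -0.424]
wrist_force: [0.0, -0.1, 0.2]
finger_gap: 15.7
finger_force: 30.0
```

>>> servo_tool --motion '[{"dx": -0.05,"dy": 0,"dz": 0.13,"wx": 0,"wy": 0,"wz": 0,"fingers": 1},{"dx": -0.09,"dy": 0,"dz": 0.25,"wx": 0,"wy": 0,"wz": 0,"fingers": 1},{"dx": -0.09,"dy": 0,"dz": 0.25,"wx": 0,"wy": 0,"wz": 0,"fingers": 1}]'

```text
clock: 14.75
eef_pos: [462.3, -209.3, 117.0]
eef_rot: [3.14, -0.347, -0.424]
wrist_force: [0.4, -0.0, -0.7]
finger_gap: 15.5
finger_force: 30.0
```

>>> servo_tool --motion '[{"dx": -0.003,"dy": 0,"dz": 0.009,"wx": 0,"wy": 0,"wz": 0,"fingers": 1},{"dx": -0.007,"dy": 0,"dz": 0.018,"wx": 0,"wy": 0,"wz": 0,"fingers": 1},{"dx": -0.007,"dy": 0,"dz": 0.018,"wx": 0,"wy": 0,"wz": 0,"fingers": 1}]'

```text
clock: 15.05
eef_pos: [462.5, -209.6, 115.7]
eef_rot: [3.14, -0.349, -0.424]
wrist_force: [0.9, 0.1, -0.5]
finger_gap: 15.7
finger_force: 30.0
```

```bash
python3 -c "
from g import *
s=read_state();print(s['eef_pos'],P((456.6,-206.3),'small',0)[0],s['wrist_force'],s['moment'])"
```

```text
[ 462.5111354  -209.59376888  115.68399434] [ 462.52197976 -208.97565577  113.44584021] [ 0.9326149   0.13262364 -0.51928412] [ 0.22218847  0.16747397 -0.03063212]
```

>>> servo_tool --motion '[{"dx": -0.003,"dy": 0,"dz": 0.009,"wx": 0,"wy": 0,"wz": 0,"fingers": 1},{"dx": -0.003,"dy": 0,"dz": 0.009,"wx": 0,"wy": 0,"wz": 0,"fingers": 1}]'

```text
clock: 15.25
eef_pos: [462.6, -209.6, 114.5]
eef_rot: [3.14, -0.349, -0.424]
wrist_force: [0.8, 0.6, 2.2]
finger_gap: 15.4
finger_force: 30.0
```

>>> servo_tool --motion '[{"dx": -0.003,"dy": 0,"dz": 0.009,"wx": 0,"wy": 0,"wz": 0,"fingers": 1},{"dx": -0.003,"dy": 0,"dz": 0.009,"wx": 0,"wy": 0,"wz": 0,"fingers": 1}]'

```text
clock: 15.45
eef_pos: [462.9, -209.6, 113.7]
eef_rot: [3.14, -0.35, -0.424]
wrist_force: [1.1, 2.0, 5.1]
finger_gap: 15.5
finger_force: 30.0
```

>>> servo_tool --motion '[{"dx": 0,"dy": 0,"dz": 0,"wx": 0,"wy": 0,"wz": 0,"fingers": 0.6},{"dx": 0,"dy": 0,"dz": 0,"wx": 0,"wy": 0,"wz": 0,"fingers": 0.5},{"dx": 0,"dy": 0,"dz": 0,"wx": 0,"wy": 0,"wz": 0,"fingers": 0.23},{"dx": 0,"dy": 0,"dz": 0,"wx": 0,"wy": 0,"wz": 0,"fingers": 0.23},{"dx": 0,"dy": 0,"dz": -0.2,"wx": 0,"wy": 0,"wz": 0,"fingers": 0.23},{"dx": 0,"dy": 0,"dz": -0.5,"wx": 0,"wy": 0,"wz": 0,"fingers": 0.23},{"dx": 0,"dy": 0,"dz": -0.9,"wx": 0,"wy": 0,"wz": 0,"fingers": 0.23},{"dx": 0,"dy": 0,"dz": -0.9,"wx": 0,"wy": 0,"wz": 0,"fingers": 0.23}]'

```text
clock: 16.25
eef_pos: [435.0, -197.1, 202.1]
eef_rot: [3.139, -0.355, -0.424]
wrist_force: [-0.0, -0.4, -0.4]
finger_gap: 36.3
finger_force: 0.0
```

```bash
cat > u.py <<'E'
from g import *
# check uprightness: mask of standing body in wrist + side views vs vertical line at ring
def up(ring,kind,n):
    bz,o=(43,20) if kind=='big' else (40,31.3);out=[]
    for nm in('wrist','side'):
        c=camera(nm);I=c['image'].copy();a=proj(c,[*ring,bz]);b=proj(c,[*ring,bz+o+68])
        cv2.line(I,a.astype(int).tolist(),b.astype(int).tolist(),(0,255,0),1)
        x,y=((a+b)/2).astype(int);k=(75,100) if nm=='wrist' else (45,60)
        x=max(k[1],min(x,639-k[1]));y=max(k[0],min(y,479-k[0]));out.append(cv2.resize(I[y-k[0]:y+k[0],x-k[1]:x+k[1]],(400,300)))
    save(dict(image=np.hstack(out)),n)
E
python3 -c "
from u import *
up((456.6,-206.3),'small','u1.png')
plan([(grasp(-68,up=150)[0],G(math.radians(25),-1))])"
```

```text
3 x "dx":-0.04, "dy":-0.96, "dz":-0.07, "wx":-0.004, "wy":-0.073, "wz":-0.096,
3 x "dx":0.13, "dy":-0.95, "dz":-0.09, "wx":-0.004, "wy":-0.072, "wz":-0.096,
3 x "dx":0.3, "dy":-0.9, "dz":-0.13, "wx":-0.004, "wy":-0.073, "wz":-0.096,
3 x "dx":0.44, "dy":-0.84, "dz":-0.19, "wx":-0.004, "wy":-0.072, "wz":-0.097,
3 x "dx":0.56, "dy":-0.733, "dz":-0.265, "wx":-0.004, "wy":-0.073, "wz":-0.096,
--
```

View pics/u1.png

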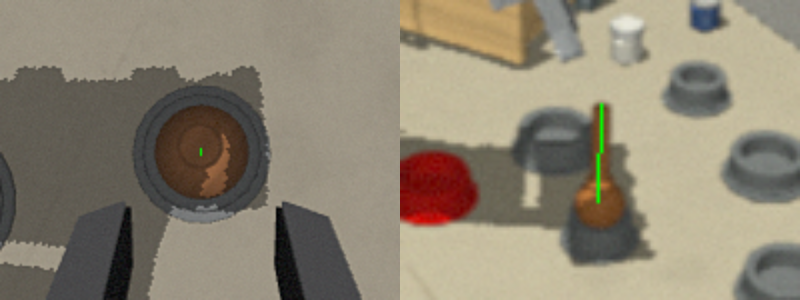

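The body stands upright: the neck circle at (201,147) is centred in the ball, and the side view follows the vertical line. Next is big lane -68.

>>> servo_tool --motion '[{"dx": -0.02,"dy": -0.48,"dz": -0.1,"wx": 0,"wy": -0.037,"wz": -0.048,"fingers": 0.23},{"dx": -0.04,"dy": -0.96,"dz": -0.1,"wx": -0.004,"wy": -0.073,"wz": -0.096,"fingers": 0.23},{"dx": -0.04,"dy": -0.96,"dz": -0.1,"wx": -0.004,"wy": -0.073,"wz": -0.096,"fingers": 0.23}]'

```text
clock: 16.65
eef_pos: [469.2, -102.0, 204.3]
eef_rot: [3.079, -0.192, -0.221]
wrist_force: [0.4, 0.6, -0.1]
finger_gap: 36.1
finger_force: 0.0
```

>>> servo_tool --motion '[{"dx": 0.06,"dy": -0.48,"dz": -0.05,"wx": 0,"wy": -0.036,"wz": -0.048,"fingers": 0.23},{"dx": 0.13,"dy": -0.95,"dz": -0.09,"wx": -0.004,"wy": -0.072,"wz": -0.096,"fingers": 0.23},{"dx": 0.13,"dy": -0.95,"dz": -0.09,"wx": -0.004,"wy": -0.072,"wz": -0.096,"fingers": 0.23}]'

```text
clock: 16.95
eef_pos: [502.3, -12.3, 209.1]
eef_rot: [3.051, -0.032, -0.041]
wrist_force: [0.9, -0.2, -0.2]
finger_gap: 35.9
finger_force: 0.0
```

>>> servo_tool --motion '[{"dx": 0.15,"dy": -0.45,"dz": -0.07,"wx": 0,"wy": -0.037,"wz": -0.048,"fingers": 0.23},{"dx": 0.3,"dy": -0.9,"dz": -0.13,"wx": -0.004,"wy": -0.073,"wz": -0.096,"fingers": 0.23},{"dx": 0.3,"dy": -0.9,"dz": -0.13,"wx": -0.004,"wy": -0.073,"wz": -0.096,"fingers": 0.23}]'

```text
clock: 17.25
eef_pos: [536.2, 76.6, 213.6]
eef_rot: [3.051, 0.133, 0.136]
wrist_force: [0.2, 0.4, -1.0]
finger_gap: 36.2
finger_force: 0.0
```

>>> servo_tool --motion '[{"dx": 0.22,"dy": -0.42,"dz": -0.1,"wx": 0,"wy": -0.036,"wz": -0.048,"fingers": 0.23},{"dx": 0.44,"dy": -0.84,"dz": -0.19,"wx": -0.004,"wy": -0.072,"wz": -0.097,"fingers": 0.23},{"dx": 0.44,"dy": -0.84,"dz": -0.19,"wx": -0.004,"wy": -0.072,"wz": -0.097,"fingers": 0.23}]'

```text
clock: 17.55
eef_pos: [569.7, 167.1, 217.4]
eef_rot: [3.082, 0.293, 0.322]
wrist_force: [-0.4, -1.4, -0.9]
finger_gap: 36.1
finger_force: 0.0
```

>>> servo_tool --motion '[{"dx": 0.28,"dy": -0.37,"dz": -0.13,"wx": 0,"wy": -0.036,"wz": -0.048,"fingers": 0.23},{"dx": 0.56,"dy": -0.73,"dz": -0.265,"wx": -0.004,"wy": -0.073,"wz": -0.096,"fingers": 0.23},{"dx": 0.56,"dy": -0.73,"dz": -0.265,"wx": -0.004,"wy": -0.073,"wz": -0.096,"fingers": 0.23}]'

```text
clock: 17.85
eef_pos: [602.9, 254.2, 225.1]
eef_rot: [-3.138, 0.442, 0.519]
wrist_force: [-0.7, -0.2, 0.1]
finger_gap: 36.3
finger_force: 0.0
```

```bash
cat > v.py <<'E'
from g import *
import sys
y=float(sys.argv[1]);c=camera('wrist')
print('ball pred',proj(c,cw([-172.5,y,50])),[ (r['location'],r['conf']) for r in spot_in('big_1_ball',c)],[ (r['location'],r['conf']) for r in spot_in('drawer_rack',c)][:1])
plan([(grasp(y,up=40)[0],G(math.radians(25),-1)),(grasp(y)[0],G(math.radians(25),-1))])
E
python3 v.py -68
```

```text
ball pred [330.46563951 232.34184909] [([331.2, 240.5], 0.86)] [([272.9, 271.2], 0.98)]
3 x "dx":0.01, "dz":0.55, "wy":0.001,
3 x "dy":0.003, "dz":0.549, "wx":-0.001,
--
2 x "dx":0.001, "dz":0.4,
--
```

>>> servo_tool --motion '[{"dx": 0,"dy": 0,"dz": 0.4,"wx": 0,"wy": 0,"wz": 0,"fingers": 0.23},{"dx": 0,"dy": 0,"dz": 0.7,"wx": 0,"wy": 0,"wz": 0,"fingers": 0.23},{"dx": 0,"dy": 0,"dz": 1,"wx": 0,"wy": 0,"wz": 0,"fingers": 0.23},{"dx": 0,"dy": 0,"dz": 1,"wx": 0,"wy": 0,"wz": 0,"fingers": 0.23}]'

```text
clock: 18.4
eef_pos: [563.5, 229.7, 134.7]
eef_rot: [-3.139, 0.442, 0.514]
wrist_force: [-0.4, -0.4, -0.5]
finger_gap: 36.3
finger_force: 0.0
```

>>> servo_tool --motion '[{"dx": 0.01,"dy": 0,"dz": 0.2,"wx": 0,"wy": 0,"wz": 0,"fingers": 0.23},{"dx": 0.01,"dy": 0,"dz": 0.4,"wx": 0,"wy": 0,"wz": 0,"fingers": 0.23},{"dx": 0.01,"dy": 0,"dz": 0.5,"wx": 0,"wy": 0,"wz": 0,"fingers": 0.23},{"dx": 0.01,"dy": 0,"dz": 0.5,"wx": 0,"wy": 0,"wz": 0,"fingers": 0.23}]'

```text
clock: 18.8
eef_pos: [547.9, 221.7, 91.9]
eef_rot: [-3.14, 0.437, 0.515]
wrist_force: [0.9, -0.1, 0.4]
finger_gap: 36.3
finger_force: 0.0
```

>>> servo_tool --newtons 35 --motion '[{"dx": 0,"dy": 0,"dz": 0,"wx": 0,"wy": 0,"wz": 0,"fingers": 1},{"dx": 0,"dy": 0,"dz": 0,"wx": 0,"wy": 0,"wz": 0,"fingers": 1},{"dx": 0,"dy": 0,"dz": 0,"wx": 0,"wy": 0,"wz": 0,"fingers": 1},{"dx": 0,"dy": 0,"dz": 0,"wx": 0,"wy": 0,"wz": 0,"fingers": 1},{"dx": 0,"dy": 0,"dz": 0,"wx": 0,"wy": 0,"wz": 0,"fingers": 1}]'

```text
clock: 19.3
eef_pos: [548.4, 222.6, 92.2]
eef_rot: [-3.14, 0.436, 0.516]
wrist_force: [2.7, 1.3, 4.6]
finger_gap: 15.1
finger_force: 34.8
```

>>> servo_tool --motion '[{"dx": -0.1,"dy": 0,"dz": -0.22,"wx": 0,"wy": 0,"wz": 0,"fingers": 1},{"dx": -0.25,"dy": 0,"dz": -0.54,"wx": 0,"wy": 0,"wz": 0,"fingers": 1},{"dx": -0.4,"dy": 0,"dz": -0.86,"wx": 0,"wy": 0,"wz": 0,"fingers": 1},{"dx": -0.4,"dy": 0,"dz": -0.86,"wx": 0,"wy": 0,"wz": 0,"fingers": 1}]'

```text
clock: 19.7
eef_pos: [549.4, 222.8, 191.1]
eef_rot: [-3.141, 0.43, 0.516]
wrist_force: [-0.2, -0.2, -0.6]
finger_gap: 14.8
finger_force: 34.9
```

>>> servo_tool --motion '[{"dx": -0.15,"dy": 0,"dz": -0.32,"wx": 0,"wy": 0,"wz": 0,"fingers": 1},{"dx": -0.3,"dy": 0,"dz": -0.65,"wx": 0,"wy": 0,"wz": 0,"fingers": 1},{"dx": -0.4,"dy": 0,"dz": -0.86,"wx": 0,"wy": 0,"wz": 0,"fingers": 1},{"dx": -0.4,"dy": 0,"dz": -0.86,"wx": 0,"wy": 0,"wz": 0,"fingers": 1}]'

```text
clock: 20.1
eef_pos: [548.9, 222.5, 283.4]
eef_rot: [-3.14, 0.433, 0.516]
wrist_force: [0.1, -0.7, 0.0]
finger_gap: 15.1
finger_force: 34.9
```

```bash
cat > r.py <<'E'
from g import *
from f import rings
import sys
X=[float(v) for v in sys.argv[1:3]]
for q in rings(camera('top'),12):print('t',*q)
plan([P(X,'big',110)])
E
python3 r.py 552.4 -345.6
```

```text
t wide 0.93 [335. 268.] [489.6 -71.9] 5467
t wide 0.89 [337. 310.] [356.7 -78. ] 6017
t wide 0.81 [496. 303.] [ 380.6 -577.4] 6101
t wide 0.78 [376. 221.] [ 639.2 -203.8] 5694
t wide 0.7 [421. 249.] [ 551.6 -345.5] 5647
t narr 0.94 [332. 216.] [657.1 -63.3] 3924
t narr 0.52 [377. 279.] [ 455.8 -203.8] 2825
t narr 0.3 [379. 278.] [ 458.6 -209.7] 1322
3 x "dx":-0.37, "dy":0.84, "dz":0.29, "wx":0.004, "wy":0.059, "wz":0.092,
3 x "dx":-0.24, "dy":0.89, "dz":0.24, "wx":0.004, "wy":0.06, "wz":0.091,
3 x "dx":-0.1, "dy":0.93, "dz":0.22, "wx":0.004, "wy":0.059, "wz":0.092,
3 x "dx":0.05, "dy":0.93, "dz":0.21, "wx":0.004, "wy":0.059, "wz":0.092,
3 x "dx":0.19, "dy":0.92, "dz":0.21, "wx":0.004, "wy":0.059, "wz":0.091,
3 x "dx":0.329, "dy":0.864, "dz":0.242, "wx":0.004, "wy":0.06, "wz":0.092,
--
```

>>> servo_tool --motion '[{"dx": -0.18,"dy": 0.42,"dz": 0.14,"wx": 0,"wy": 0.03,"wz": 0.046,"fingers": 1},{"dx": -0.37,"dy": 0.84,"dz": 0.29,"wx": 0.004,"wy": 0.059,"wz": 0.092,"fingers": 1},{"dx": -0.37,"dy": 0.84,"dz": 0.29,"wx": 0.004,"wy": 0.059,"wz": 0.092,"fingers": 1}]'

```text
clock: 20.55
eef_pos: [549.0, 121.8, 268.6]
eef_rot: [3.079, 0.315, 0.314]
wrist_force: [-0.1, 0.3, -1.4]
finger_gap: 15.5
finger_force: 34.9
```

>>> servo_tool --motion '[{"dx": -0.12,"dy": 0.45,"dz": 0.12,"wx": 0,"wy": 0.03,"wz": 0.046,"fingers": 1},{"dx": -0.24,"dy": 0.89,"dz": 0.24,"wx": 0.004,"wy": 0.06,"wz": 0.091,"fingers": 1},{"dx": -0.24,"dy": 0.89,"dz": 0.24,"wx": 0.004,"wy": 0.06,"wz": 0.091,"fingers": 1}]'

```text
clock: 20.85
eef_pos: [550.5, 27.7, 258.7]
eef_rot: [3.044, 0.18, 0.138]
wrist_force: [-0.3, 0.5, -1.2]
finger_gap: 15.3
finger_force: 34.9
```

>>> servo_tool --motion '[{"dx": -0.05,"dy": 0.47,"dz": 0.11,"wx": 0,"wy": 0.03,"wz": 0.046,"fingers": 1},{"dx": -0.1,"dy": 0.93,"dz": 0.22,"wx": 0.004,"wy": 0.059,"wz": 0.092,"fingers": 1},{"dx": -0.1,"dy": 0.93,"dz": 0.22,"wx": 0.004,"wy": 0.059,"wz": 0.092,"fingers": 1}]'

```text
clock: 21.15
eef_pos: [552.0, -67.3, 247.5]
eef_rot: [3.034, 0.044, -0.033]
wrist_force: [-0.2, 0.6, -1.5]
finger_gap: 15.0
finger_force: 34.9
```

>>> servo_tool --motion '[{"dx": 0.02,"dy": 0.47,"dz": 0.1,"wx": 0,"wy": 0.03,"wz": 0.046,"fingers": 1},{"dx": 0.05,"dy": 0.93,"dz": 0.21,"wx": 0.004,"wy": 0.059,"wz": 0.092,"fingers": 1},{"dx": 0.05,"dy": 0.93,"dz": 0.21,"wx": 0.004,"wy": 0.059,"wz": 0.092,"fingers": 1}]'

```text
clock: 21.45
eef_pos: [553.9, -161.6, 236.1]
eef_rot: [3.046, -0.092, -0.204]
wrist_force: [-1.2, 1.7, -1.5]
finger_gap: 15.0
finger_force: 34.9
```

>>> servo_tool --motion '[{"dx": 0.1,"dy": 0.46,"dz": 0.1,"wx": 0,"wy": 0.03,"wz": 0.046,"fingers": 1},{"dx": 0.19,"dy": 0.92,"dz": 0.21,"wx": 0.004,"wy": 0.059,"wz": 0.091,"fingers": 1},{"dx": 0.19,"dy": 0.92,"dz": 0.21,"wx": 0.004,"wy": 0.059,"wz": 0.091,"fingers": 1}]'

```text
clock: 21.75
eef_pos: [555.2, -256.8, 225.5]
eef_rot: [3.083, -0.223, -0.377]
wrist_force: [-0.2, 0.9, -1.6]
finger_gap: 15.0
finger_force: 34.9
```

>>> servo_tool --motion '[{"dx": 0.16,"dy": 0.43,"dz": 0.12,"wx": 0,"wy": 0.03,"wz": 0.046,"fingers": 1},{"dx": 0.329,"dy": 0.864,"dz": 0.242,"wx": 0.004,"wy": 0.06,"wz": 0.092,"fingers": 1},{"dx": 0.329,"dy": 0.864,"dz": 0.242,"wx": 0.004,"wy": 0.06,"wz": 0.092,"fingers": 1},{"dx": 0.329,"dy": 0.864,"dz": 0.242,"wx": 0.004,"wy": 0.06,"wz": 0.092,"fingers": 1}]'

```text
clock: 22.15
eef_pos: [558.4, -347.9, 215.4]
eef_rot: [-3.139, -0.348, -0.559]
wrist_force: [0.9, 0.1, -1.3]
finger_gap: 15.2
finger_force: 34.9
```

```bash
cat > m.py <<'E'
from g import *
from f import rings
import sys
X=np.array([float(v) for v in sys.argv[1:3]])
c=camera('wrist');s=read_state();R=Ro.from_euler('xyz',s['eef_rot']);g=s['eef_pos']-19*R.as_matrix()[:,2]
b=g-[0,0,80];print('ball pred',proj(c,b),[(r['location'],round(r['conf'],2)) for r in spot_in('big_1_ball',c)][:3])
d=camera('side');print('side ball pred',proj(d,b),[(r['location'],round(r['conf'],2)) for r in spot_in('big_1_ball',d)][:3])
for nm,cc in(('w',c),('t',camera('top'))):
  for q in rings(cc,12):
    if np.linalg.norm(q[3]-X)<90:print(nm,*q)
plan([P(X,'big',25),P(X,'big',4)])
E
python3 m.py 552 -345.6
```

```text
ball pred [328.14160762 294.71173876] [([327.1, 280.2], 0.87)]
side ball pred [377.46460018 263.5852165 ] [([375.1, 264.4], 0.62)]
w wide 0.74 [334. 248.] [ 579.3 -366.4] 597
3 x "dx":-0.305, "dy":0.013, "dz":0.813, "wx":-0.001, "wy":-0.001,
--
2 x "dx":-0.072, "dz":0.198,
--
```

```bash
python3 k.py 2 big | tail -3
```

```text
t narr 0.54 [376. 279.] [ 455.9 -200.5] 1563
side px grasp 380 237 ball [377.67188917 263.51178565]
[{'location': [380.8, 262.6], 'conf': 0.98}] [{'location': [328.4, 278.7], 'conf': 0.74}] [329.12414601 295.12697443]
```

View pics/k2.png

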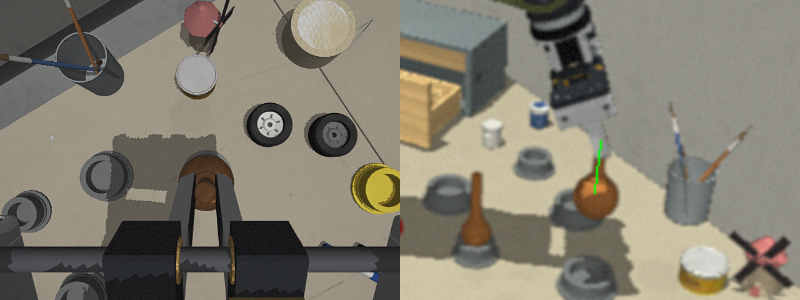

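The wrist panel shows the ball centred near (206,181), in line with the neck at (205,190). The side panel shows it hanging close to the vertical, so I lower it.

>>> servo_tool --motion '[{"dx": -0.1,"dy": 0,"dz": 0.27,"wx": 0,"wy": 0,"wz": 0,"fingers": 1},{"dx": -0.2,"dy": 0.01,"dz": 0.54,"wx": 0,"wy": 0,"wz": 0,"fingers": 1},{"dx": -0.305,"dy": 0.013,"dz": 0.813,"wx": 0,"wy": 0,"wz": 0,"fingers": 1},{"dx": -0.305,"dy": 0.013,"dz": 0.813,"wx": 0,"wy": 0,"wz": 0,"fingers": 1}]'

```text
clock: 23.45
eef_pos: [555.7, -348.5, 125.9]
eef_rot: [-3.139, -0.345, -0.561]
wrist_force: [0.2, 0.5, -0.9]
finger_gap: 15.3
finger_force: 34.9
```

>>> servo_tool --motion '[{"dx": -0.04,"dy": 0,"dz": 0.1,"wx": 0,"wy": 0,"wz": 0,"fingers": 1},{"dx": -0.06,"dy": 0,"dz": 0.17,"wx": 0,"wy": 0,"wz": 0,"fingers": 1},{"dx": -0.07,"dy": 0,"dz": 0.19,"wx": 0,"wy": 0,"wz": 0,"fingers": 1},{"dx": -0.07,"dy": 0,"dz": 0.19,"wx": 0,"wy": 0,"wz": 0,"fingers": 1}]'

```text
clock: 23.85
eef_pos: [557.4, -349.5, 110.1]
eef_rot: [-3.139, -0.352, -0.56]
wrist_force: [0.0, -0.6, -1.2]
finger_gap: 14.8
finger_force: 34.9
```

>>> servo_tool --motion '[{"dx": -0.003,"dy": 0,"dz": 0.009,"wx": 0,"wy": 0,"wz": 0,"fingers": 1},{"dx": -0.003,"dy": 0,"dz": 0.009,"wx": 0,"wy": 0,"wz": 0,"fingers": 1}]'

```text
clock: 24.05
eef_pos: [557.5, -349.6, 109.3]
eef_rot: [-3.139, -0.352, -0.56]
wrist_force: [0.2, -0.1, -0.9]
finger_gap: 15.3
finger_force: 34.9
```

>>> servo_tool --motion '[{"dx": -0.003,"dy": 0,"dz": 0.009,"wx": 0,"wy": 0,"wz": 0,"fingers": 1},{"dx": -0.003,"dy": 0,"dz": 0.009,"wx": 0,"wy": 0,"wz": 0,"fingers": 1}]'

```text
clock: 24.25
eef_pos: [557.5, -349.5, 108.1]
eef_rot: [-3.139, -0.352, -0.56]
wrist_force: [0.9, 0.7, -0.5]
finger_gap: 15.2
finger_force: 34.9
```

>>> servo_tool --motion '[{"dx": -0.003,"dy": 0,"dz": 0.009,"wx": 0,"wy": 0,"wz": 0,"fingers": 1},{"dx": -0.003,"dy": 0,"dz": 0.009,"wx": 0,"wy": 0,"wz": 0,"fingers": 1}]'

```text
clock: 24.45
eef_pos: [557.7, -349.6, 107.4]
eef_rot: [-3.139, -0.353, -0.56]
wrist_force: [-0.2, 1.1, 4.1]
finger_gap: 15.0
finger_force: 35.0
```

>>> servo_tool --motion '[{"dx": -0.003,"dy": 0,"dz": 0.009,"wx": 0,"wy": 0,"wz": 0,"fingers": 1},{"dx": -0.003,"dy": 0,"dz": 0.009,"wx": 0,"wy": 0,"wz": 0,"fingers": 1}]'

```text
clock: 24.65
eef_pos: [558.1, -349.8, 107.2]
eef_rot: [-3.139, -0.354, -0.56]
wrist_force: [0.3, 3.0, 7.5]
finger_gap: 15.1
finger_force: 35.0
```

Contact at the expected height. I release and retreat.

>>> servo_tool --motion '[{"dx": 0,"dy": 0,"dz": -0.005,"wx": 0,"wy": 0,"wz": 0,"fingers": 0.6},{"dx": 0,"dy": 0,"dz": 0,"wx": 0,"wy": 0,"wz": 0,"fingers": 0.5},{"dx": 0,"dy": 0,"dz": 0,"wx": 0,"wy": 0,"wz": 0,"fingers": 0.23},{"dx": 0,"dy": 0,"dz": 0,"wx": 0,"wy": 0,"wz": 0,"fingers": 0.23},{"dx": 0,"dy": 0,"dz": -0.2,"wx": 0,"wy": 0,"wz": 0,"fingers": 0.23},{"dx": 0,"dy": 0,"dz": -0.5,"wx": 0,"wy": 0,"wz": 0,"fingers": 0.23},{"dx": 0,"dy": 0,"dz": -1,"wx": 0,"wy": 0,"wz": 0,"fingers": 0.23},{"dx": 0,"dy": 0,"dz": -1,"wx": 0,"wy": 0,"wz": 0,"fingers": 0.23}]'

```text
clock: 25.45
eef_pos: [528.9, -332.1, 206.5]
eef_rot: [-3.14, -0.361, -0.56]
wrist_force: [0.1, -0.6, 0.4]
finger_gap: 35.8
finger_force: 0.0
```

```bash
python3 -c "
from u import *
from f import rings
up((552,-345.6),'big','u2.png')
for q in rings(camera('wrist'),12):print('w',*q)
plan([(grasp(68,up=150)[0],G(math.radians(25),-1))])"
```

```text
w wide 0.92 [ 95. 459.] [499.9 -46.5] 2550
w wide 0.76 [329. 250.] [ 551.3 -345.7] 2058
w wide 0.61 [163. 249.] [ 639.6 -206. ] 6679
w wide 0.56 [607. 269.] [ 388.4 -569.5] 7669
w narr 0.66 [ 34. 308.] [657.1 -68. ] 6811
w narr 0.63 [285. 388.] [ 459.9 -237.6] 268
w narr 0.45 [ 95. 459.] [499.9 -46.4] 2561
4 x "dx":-0.48, "dy":-0.86, "dz":-0.21, "wx":-0.004, "wy":-0.051, "wz":-0.079,
4 x "dx":-0.36, "dy":-0.92, "dz":-0.18, "wx":-0.003, "wy":-0.05, "wz":-0.078,
3 x "dx":-0.22, "dy":-0.96, "dz":-0.15, "wx":-0.004, "wy":-0.051, "wz":-0.079,
4 x "dx":-0.09, "dy":-0.99, "dz":-0.15, "wx":-0.003, "wy":-0.05, "wz":-0.078,
4 x "dx":0.06, "dy":-1, "dz":-0.15, "wx":-0.004, "wy":-0.051, "wz":-0.079,
4 x "dx":0.19, "dy":-0.97, "dz":-0.17, "wx":-0.003, "wy":-0.051, "wz":-0.078,
4 x "dx":0.32, "dy":-0.927, "dz":-0.202, "wx":-0.004, "wy":-0.05, "wz":-0.079,
--
```

View pics/u2.png

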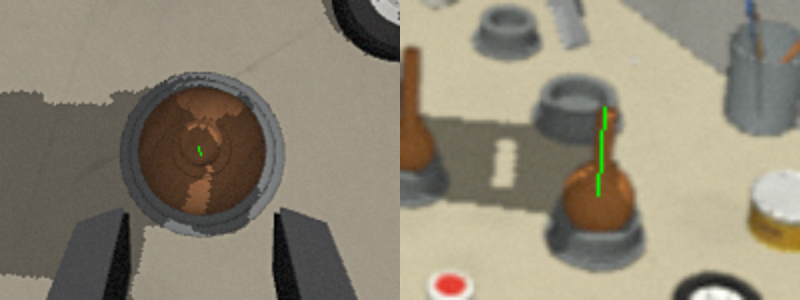

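It stands upright, with the neck tip at (202,145) over the ball centre at (202,152) and the side view vertical. Next is lane +68.

>>> servo_tool --motion '[{"dx": -0.24,"dy": -0.43,"dz": -0.1,"wx": 0,"wy": -0.025,"wz": -0.04,"fingers": 0.23},{"dx": -0.48,"dy": -0.86,"dz": -0.21,"wx": -0.004,"wy": -0.051,"wz": -0.079,"fingers": 0.23},{"dx": -0.48,"dy": -0.86,"dz": -0.21,"wx": -0.004,"wy": -0.051,"wz": -0.079,"fingers": 0.23}]'

```text
clock: 26.0
eef_pos: [530.1, -226.7, 202.6]
eef_rot: [3.088, -0.242, -0.391]
wrist_force: [-0.0, 0.1, -0.4]
finger_gap: 36.7
finger_force: 0.0
```

>>> servo_tool --motion '[{"dx": -0.18,"dy": -0.46,"dz": -0.09,"wx": 0,"wy": -0.025,"wz": -0.04,"fingers": 0.23},{"dx": -0.36,"dy": -0.92,"dz": -0.18,"wx": -0.004,"wy": -0.05,"wz": -0.078,"fingers": 0.23},{"dx": -0.36,"dy": -0.92,"dz": -0.18,"wx": -0.004,"wy": -0.05,"wz": -0.078,"fingers": 0.23}]'

```text
clock: 26.3
eef_pos: [530.9, -126.5, 206.4]
eef_rot: [3.052, -0.131, -0.24]
wrist_force: [0.2, -0.4, -0.2]
finger_gap: 36.2
finger_force: 0.0
```

>>> servo_tool --motion '[{"dx": -0.11,"dy": -0.48,"dz": -0.08,"wx": 0,"wy": -0.025,"wz": -0.04,"fingers": 0.23},{"dx": -0.22,"dy": -0.96,"dz": -0.15,"wx": -0.004,"wy": -0.051,"wz": -0.079,"fingers": 0.23},{"dx": -0.22,"dy": -0.96,"dz": -0.15,"wx": -0.004,"wy": -0.051,"wz": -0.079,"fingers": 0.23}]'

```text
clock: 26.6
eef_pos: [532.5, -27.2, 209.4]
eef_rot: [3.033, -0.014, -0.093]
wrist_force: [0.8, -1.1, 0.3]
finger_gap: 36.3
finger_force: 0.0
```

>>> servo_tool --motion '[{"dx": -0.05,"dy": -0.49,"dz": -0.08,"wx": 0,"wy": -0.025,"wz": -0.04,"fingers": 0.23},{"dx": -0.09,"dy": -0.99,"dz": -0.15,"wx": -0.004,"wy": -0.05,"wz": -0.078,"fingers": 0.23},{"dx": -0.09,"dy": -0.99,"dz": -0.15,"wx": -0.004,"wy": -0.05,"wz": -0.078,"fingers": 0.23}]'

```text
clock: 26.9
eef_pos: [533.3, 72.9, 213.1]
eef_rot: [3.031, 0.103, 0.05]
wrist_force: [0.1, -0.4, 0.3]
finger_gap: 36.0
finger_force: 0.0
```

>>> servo_tool --motion '[{"dx": 0.03,"dy": -0.49,"dz": -0.08,"wx": 0,"wy": -0.025,"wz": -0.04,"fingers": 0.23},{"dx": 0.06,"dy": -1,"dz": -0.15,"wx": -0.004,"wy": -0.051,"wz": -0.079,"fingers": 0.23},{"dx": 0.06,"dy": -1,"dz": -0.15,"wx": -0.004,"wy": -0.051,"wz": -0.079,"fingers": 0.23}]'

```text
clock: 27.2
eef_pos: [535.0, 173.9, 215.6]
eef_rot: [3.047, 0.222, 0.198]
wrist_force: [-0.9, -0.8, -0.4]
finger_gap: 36.2
finger_force: 0.0
```

>>> servo_tool --motion '[{"dx": 0.1,"dy": -0.48,"dz": -0.09,"wx": 0,"wy": -0.025,"wz": -0.04,"fingers": 0.23},{"dx": 0.19,"dy": -0.97,"dz": -0.17,"wx": -0.003,"wy": -0.051,"wz": -0.078,"fingers": 0.23},{"dx": 0.19,"dy": -0.97,"dz": -0.17,"wx": -0.003,"wy": -0.051,"wz": -0.078,"fingers": 0.23}]'

```text
clock: 27.5
eef_pos: [535.7, 274.1, 217.7]
eef_rot: [3.083, 0.337, 0.351]
wrist_force: [0.2, -0.7, -0.3]
finger_gap: 36.4
finger_force: 0.0
```

>>> servo_tool --motion '[{"dx": 0.16,"dy": -0.46,"dz": -0.1,"wx": 0,"wy": -0.025,"wz": -0.04,"fingers": 0.23},{"dx": 0.32,"dy": -0.927,"dz": -0.2,"wx": -0.004,"wy": -0.05,"wz": -0.079,"fingers": 0.23},{"dx": 0.32,"dy": -0.927,"dz": -0.2,"wx": -0.004,"wy": -0.05,"wz": -0.079,"fingers": 0.23},{"dx": 0.32,"dy": -0.927,"dz": -0.2,"wx": -0.004,"wy": -0.05,"wz": -0.079,"fingers": 0.23}]'

```text
clock: 27.9
eef_pos: [537.5, 370.4, 221.7]
eef_rot: [3.136, 0.439, 0.512]
wrist_force: [1.1, -0.4, -0.5]
finger_gap: 36.4
finger_force: 0.0
```

```bash
python3 v.py 68
```

```text
ball pred [326.93399305 235.21350949] [] [([432.3, 270.7], 0.86)]
3 x "dy":-0.01, "dz":0.55, "wx":0.001, "wz":-0.001,
3 x "dx":-0.002, "dy":-0.015, "dz":0.545, "wx":0.001, "wz":-0.001,
--
2 x "dz":0.4,
--
```

>>> servo_tool --motion '[{"dx": 0,"dy": -0.01,"dz": 0.4,"wx": 0,"wy": 0,"wz": 0,"fingers": 0.23},{"dx": 0,"dy": -0.02,"dz": 0.7,"wx": 0,"wy": 0,"wz": 0,"fingers": 0.23},{"dx": 0,"dy": -0.02,"dz": 1,"wx": 0,"wy": 0,"wz": 0,"fingers": 0.23},{"dx": 0,"dy": -0.02,"dz": 1,"wx": 0,"wy": 0,"wz": 0,"fingers": 0.23}]'

```text
clock: 28.45
eef_pos: [497.7, 349.1, 131.7]
eef_rot: [3.136, 0.442, 0.511]
wrist_force: [0.8, 0.7, -0.1]
finger_gap: 36.3
finger_force: 0.0
```

>>> servo_tool --motion '[{"dx": 0,"dy": 0,"dz": 0.2,"wx": 0,"wy": 0,"wz": 0,"fingers": 0.23},{"dx": 0,"dy": 0,"dz": 0.4,"wx": 0,"wy": 0,"wz": 0,"fingers": 0.23},{"dx": 0,"dy": 0,"dz": 0.5,"wx": 0,"wy": 0,"wz": 0,"fingers": 0.23},{"dx": 0,"dy": 0,"dz": 0.5,"wx": 0,"wy": 0,"wz": 0,"fingers": 0.23}]'

```text
clock: 28.85
eef_pos: [481.1, 340.4, 88.8]
eef_rot: [3.136, 0.437, 0.512]
wrist_force: [0.1, 0.0, 1.1]
finger_gap: 36.0
finger_force: 0.0
```

>>> servo_tool --newtons 35 --motion '[{"dx": 0,"dy": 0,"dz": 0,"wx": 0,"wy": 0,"wz": 0,"fingers": 1},{"dx": 0,"dy": 0,"dz": 0,"wx": 0,"wy": 0,"wz": 0,"fingers": 1},{"dx": 0,"dy": 0,"dz": 0,"wx": 0,"wy": 0,"wz": 0,"fingers": 1},{"dx": 0,"dy": 0,"dz": 0,"wx": 0,"wy": 0,"wz": 0,"fingers": 1},{"dx": 0,"dy": 0,"dz": 0,"wx": 0,"wy": 0,"wz": 0,"fingers": 1}]'

```text
clock: 29.35
eef_pos: [481.3, 341.2, 88.9]
eef_rot: [3.136, 0.436, 0.513]
wrist_force: [3.5, 1.5, 4.0]
finger_gap: 15.2
finger_force: 34.8
```

>>> servo_tool --motion '[{"dx": -0.1,"dy": 0,"dz": -0.22,"wx": 0,"wy": 0,"wz": 0,"fingers": 1},{"dx": -0.25,"dy": 0,"dz": -0.54,"wx": 0,"wy": 0,"wz": 0,"fingers": 1},{"dx": -0.4,"dy": 0,"dz": -0.86,"wx": 0,"wy": 0,"wz": 0,"fingers": 1},{"dx": -0.4,"dy": 0,"dz": -0.86,"wx": 0,"wy": 0,"wz": 0,"fingers": 1}]'

```text
clock: 29.75
eef_pos: [481.8, 342.2, 187.8]
eef_rot: [3.137, 0.43, 0.514]
wrist_force: [0.6, 0.7, -0.6]
finger_gap: 15.3
finger_force: 35.0
```

>>> servo_tool --motion '[{"dx": -0.15,"dy": 0,"dz": -0.32,"wx": 0,"wy": 0,"wz": 0,"fingers": 1},{"dx": -0.3,"dy": 0,"dz": -0.65,"wx": 0,"wy": 0,"wz": 0,"fingers": 1},{"dx": -0.4,"dy": 0,"dz": -0.86,"wx": 0,"wy": 0,"wz": 0,"fingers": 1},{"dx": -0.4,"dy": 0,"dz": -0.86,"wx": 0,"wy": 0,"wz": 0,"fingers": 1}]'

```text
clock: 30.15
eef_pos: [481.1, 342.3, 280.4]
eef_rot: [3.137, 0.433, 0.513]
wrist_force: [-0.1, -0.6, -1.0]
finger_gap: 15.2
finger_force: 35.0
```

```bash
python3 r.py 639 -204.5
```

```text
t wide 0.95 [335. 268.] [490. -72.] 5628
t wide 0.73 [337. 310.] [356.8 -78.1] 5507
t wide 0.72 [417. 251.] [ 543.1 -330.9] 2010
t wide 0.7 [373. 233.] [ 601.3 -191.6] 5760
t narr 0.71 [377. 279.] [ 454.6 -203.7] 2280
t narr 0.71 [332. 215.] [657.9 -63.5] 3935
3 x "dx":-0.15, "dy":0.93, "dz":0.19, "wx":0.004, "wy":0.062, "wz":0.07,
3 x "dx":-0.03, "dy":0.94, "dz":0.16, "wx":0.003, "wy":0.062, "wz":0.071,
3 x "dx":0.08, "dy":0.95, "dz":0.17, "wx":0.004, "wy":0.061, "wz":0.07,
3 x "dx":0.18, "dy":0.92, "dz":0.17, "wx":0.003, "wy":0.062, "wz":0.07,
3 x "dx":0.3, "dy":0.89, "dz":0.2, "wx":0.004, "wy":0.062, "wz":0.071,
3 x "dx":0.386, "dy":0.85, "dz":0.227, "wx":0.003, "wy":0.062, "wz":0.07,
--
```

The wide ring has been knocked from (639,-204) to (601,-192), so I replan.

```bash
python3 r.py 601.3 -191.6
```

```text
t wide 0.85 [337. 310.] [356.9 -77.6] 5977
t wide 0.8 [373. 233.] [ 600.8 -191.8] 5382
t wide 0.78 [418. 250.] [ 546.1 -335.1] 2507
t wide 0.6 [496. 303.] [ 381.2 -577.9] 6221
t wide 0.59 [335. 268.] [491.  -70.4] 5699
t narr 0.85 [333. 215.] [657.9 -65. ] 3607
3 x "dx":-0.19, "dy":0.88, "dz":0.21, "wx":0.004, "wy":0.062, "wz":0.07,
3 x "dx":-0.08, "dy":0.9, "dz":0.18, "wx":0.003, "wy":0.062, "wz":0.071,
3 x "dx":0.02, "dy":0.91, "dz":0.17, "wx":0.004, "wy":0.061, "wz":0.07,
3 x "dx":0.13, "dy":0.89, "dz":0.17, "wx":0.003, "wy":0.062, "wz":0.07,
3 x "dx":0.23, "dy":0.88, "dz":0.19, "wx":0.004, "wy":0.062, "wz":0.07,
3 x "dx":0.321, "dy":0.834, "dz":0.22, "wx":0.003, "wy":0.062, "wz":0.071,
--
```

>>> servo_tool --motion '[{"dx": -0.1,"dy": 0.44,"dz": 0.1,"wx": 0,"wy": 0.031,"wz": 0.035,"fingers": 1},{"dx": -0.19,"dy": 0.88,"dz": 0.21,"wx": 0.004,"wy": 0.062,"wz": 0.07,"fingers": 1},{"dx": -0.19,"dy": 0.88,"dz": 0.21,"wx": 0.004,"wy": 0.062,"wz": 0.07,"fingers": 1}]'

```text
clock: 30.75
eef_pos: [501.7, 248.0, 266.7]
eef_rot: [3.089, 0.309, 0.36]
wrist_force: [0.8, 0.6, -0.6]
finger_gap: 15.8
finger_force: 35.0
```

>>> servo_tool --motion '[{"dx": -0.04,"dy": 0.45,"dz": 0.09,"wx": 0,"wy": 0.031,"wz": 0.035,"fingers": 1},{"dx": -0.08,"dy": 0.9,"dz": 0.18,"wx": 0.004,"wy": 0.062,"wz": 0.071,"fingers": 1},{"dx": -0.08,"dy": 0.9,"dz": 0.18,"wx": 0.004,"wy": 0.062,"wz": 0.071,"fingers": 1}]'

```text
clock: 31.05
eef_pos: [523.2, 159.5, 256.7]
eef_rot: [3.065, 0.175, 0.223]
wrist_force: [0.5, 1.4, -0.8]
finger_gap: 15.3
finger_force: 35.0
```

>>> servo_tool --motion '[{"dx": 0.01,"dy": 0.45,"dz": 0.09,"wx": 0,"wy": 0.031,"wz": 0.035,"fingers": 1},{"dx": 0.02,"dy": 0.91,"dz": 0.17,"wx": 0.004,"wy": 0.062,"wz": 0.07,"fingers": 1},{"dx": 0.02,"dy": 0.91,"dz": 0.17,"wx": 0.004,"wy": 0.062,"wz": 0.07,"fingers": 1}]'

```text
clock: 31.35
eef_pos: [544.1, 70.4, 246.2]
eef_rot: [3.059, 0.041, 0.093]
wrist_force: [-0.9, 0.4, -0.4]
finger_gap: 15.3
finger_force: 35.0
```

>>> servo_tool --motion '[{"dx": 0.06,"dy": 0.45,"dz": 0.09,"wx": 0,"wy": 0.031,"wz": 0.035,"fingers": 1},{"dx": 0.13,"dy": 0.89,"dz": 0.17,"wx": 0.003,"wy": 0.062,"wz": 0.07,"fingers": 1},{"dx": 0.13,"dy": 0.89,"dz": 0.17,"wx": 0.003,"wy": 0.062,"wz": 0.07,"fingers": 1}]'

```text
clock: 31.65
eef_pos: [565.4, -17.4, 235.7]
eef_rot: [3.069, -0.093, -0.036]
wrist_force: [-0.1, -0.4, -0.7]
finger_gap: 15.6
finger_force: 35.0
```

>>> servo_tool --motion '[{"dx": 0.11,"dy": 0.44,"dz": 0.1,"wx": 0,"wy": 0.031,"wz": 0.035,"fingers": 1},{"dx": 0.23,"dy": 0.88,"dz": 0.19,"wx": 0.003,"wy": 0.062,"wz": 0.07,"fingers": 1},{"dx": 0.23,"dy": 0.88,"dz": 0.19,"wx": 0.003,"wy": 0.062,"wz": 0.07,"fingers": 1}]'

```text
clock: 31.95
eef_pos: [586.5, -106.9, 224.9]
eef_rot: [3.097, -0.224, -0.17]
wrist_force: [-0.2, 1.0, -1.4]
finger_gap: 15.1
finger_force: 35.0
```

```bash
python3 -c "
from g import *
from f import rings
for q in rings(camera('wrist'),12):print('w',*q)
plan([P((601.2,-192),'big',110)])"
```

```text
w wide 0.79 [329. 458.] [359.7 -75.3] 4303
w wide 0.66 [307. 349.] [483.9 -73.5] 1525
w wide 0.61 [526. 237.] [ 560.2 -327.6] 3719
w wide 0.58 [394. 219.] [ 604.6 -189.8] 5459
w wide 0.44 [574. 243.] [ 543.6 -379.7] 6779
w narr 0.91 [425. 333.] [ 477.  -202.5] 1952
w narr 0.6 [266. 189.] [659.1 -63.8] 3956
3 x "dx":0.318, "dy":0.854, "dz":0.223, "wx":0.002, "wy":0.061, "wz":0.071,
--
```

>>> servo_tool --motion '[{"dx": 0.16,"dy": 0.43,"dz": 0.11,"wx": 0,"wy": 0.031,"wz": 0.035,"fingers": 1},{"dx": 0.32,"dy": 0.854,"dz": 0.22,"wx": 0.002,"wy": 0.061,"wz": 0.071,"fingers": 1},{"dx": 0.32,"dy": 0.854,"dz": 0.22,"wx": 0.002,"wy": 0.061,"wz": 0.071,"fingers": 1},{"dx": 0.32,"dy": 0.854,"dz": 0.22,"wx": 0.002,"wy": 0.061,"wz": 0.071,"fingers": 1}]'

```text
clock: 32.5
eef_pos: [607.4, -194.2, 215.6]
eef_rot: [-3.142, -0.349, -0.309]
wrist_force: [0.5, -0.3, -0.6]
finger_gap: 15.0
finger_force: 35.0
```

```bash
python3 m.py 601.5 -191.5;python3 -c "
from h import *
print(read_state()['eef_pos'])
c=camera('wrist');save(c,'w4.png')"
```

```text
ball pred [328.10916135 295.04764154] [([502.3, 285.7], 0.75)]
side ball pred [358.3900954  233.07664521] [([371.3, 295.3], 0.68), ([314.8, 278.6], 0.59)]
w wide 0.89 [327. 252.] [ 630.9 -199.9] 1006
3 x "dx":-0.296, "dy":-0.015, "dz":0.806, "wy":-0.001, "wz":-0.001,
--
2 x "dx":-0.072, "dz":0.197,
--
[ 607.37007766 -194.8901867   215.97798135]
```

>>> servo_tool --motion '[{"dx": -0.1,"dy": 0,"dz": 0.27,"wx": 0,"wy": 0,"wz": 0,"fingers": 1},{"dx": -0.2,"dy": -0.01,"dz": 0.54,"wx": 0,"wy": 0,"wz": 0,"fingers": 1},{"dx": -0.3,"dy": -0.013,"dz": 0.81,"wx": 0,"wy": 0,"wz": 0,"fingers": 1},{"dx": -0.3,"dy": -0.013,"dz": 0.81,"wx": 0,"wy": 0,"wz": 0,"fingers": 1}]'

```text
clock: 33.4
eef_pos: [605.6, -193.3, 125.6]
eef_rot: [-3.141, -0.344, -0.311]
wrist_force: [-0.2, 1.3, -1.4]
finger_gap: 15.1
finger_force: 35.0
```

>>> servo_tool --motion '[{"dx": -0.04,"dy": 0,"dz": 0.1,"wx": 0,"wy": 0,"wz": 0,"fingers": 1},{"dx": -0.06,"dy": 0,"dz": 0.17,"wx": 0,"wy": 0,"wz": 0,"fingers": 1},{"dx": -0.07,"dy": 0,"dz": 0.19,"wx": 0,"wy": 0,"wz": 0,"fingers": 1},{"dx": -0.07,"dy": 0,"dz": 0.19,"wx": 0,"wy": 0,"wz": 0,"fingers": 1}]'

```text
clock: 33.8
eef_pos: [607.9, -194.2, 110.2]
eef_rot: [3.141, -0.353, -0.311]
wrist_force: [1.5, -1.1, 0.7]
finger_gap: 15.4
finger_force: 35.0
```

>>> servo_tool --motion '[{"dx": -0.003,"dy": 0,"dz": 0.009,"wx": 0,"wy": 0,"wz": 0,"fingers": 1},{"dx": -0.003,"dy": 0,"dz": 0.009,"wx": 0,"wy": 0,"wz": 0,"fingers": 1}]'

```text
clock: 34.0
eef_pos: [608.2, -194.3, 109.8]
eef_rot: [3.141, -0.354, -0.311]
wrist_force: [0.8, 0.1, 5.3]
finger_gap: 15.2
finger_force: 35.0
```

>>> servo_tool --motion '[{"dx": -0.003,"dy": 0,"dz": 0.009,"wx": 0,"wy": 0,"wz": 0,"fingers": 1},{"dx": -0.003,"dy": 0,"dz": 0.009,"wx": 0,"wy": 0,"wz": 0,"fingers": 1}]'

```text
clock: 34.2
eef_pos: [608.5, -194.4, 109.2]
eef_rot: [3.141, -0.355, -0.311]
wrist_force: [3.3, -0.4, 5.6]
finger_gap: 15.6
finger_force: 35.0
```

Contact came about 4 mm early, so the ball is touching the near edge off-centre. I lift slightly, shift 2.5 mm outward and lower again.

>>> servo_tool --motion '[{"dx": 0.014,"dy": 0,"dz": -0.038,"wx": 0,"wy": 0,"wz": 0,"fingers": 1},{"dx": 0.037,"dy": 0,"dz": -0.029,"wx": 0,"wy": 0,"wz": 0,"fingers": 1},{"dx": 0.037,"dy": 0,"dz": -0.029,"wx": 0,"wy": 0,"wz": 0,"fingers": 1}]'

```text
clock: 34.5
eef_pos: [609.6, -194.8, 111.1]
eef_rot: [3.141, -0.35, -0.311]
wrist_force: [0.7, -0.1, -0.9]
finger_gap: 15.1
finger_force: 35.0
```

>>> servo_tool --motion '[{"dx": -0.007,"dy": 0,"dz": 0.019,"wx": 0,"wy": 0,"wz": 0,"fingers": 1},{"dx": -0.012,"dy": 0,"dz": 0.034,"wx": 0,"wy": 0,"wz": 0,"fingers": 1},{"dx": -0.012,"dy": 0,"dz": 0.034,"wx": 0,"wy": 0,"wz": 0,"fingers": 1}]'

```text
clock: 34.8
eef_pos: [609.9, -194.8, 107.7]
eef_rot: [3.142, -0.351, -0.311]
wrist_force: [1.7, 0.5, 2.3]
finger_gap: 15.1
finger_force: 35.0
```

>>> servo_tool --motion '[{"dx": -0.005,"dy": 0,"dz": 0.014,"wx": 0,"wy": 0,"wz": 0,"fingers": 1},{"dx": -0.005,"dy": 0,"dz": 0.014,"wx": 0,"wy": 0,"wz": 0,"fingers": 1}]'

```text
clock: 35.0
eef_pos: [610.3, -194.8, 106.9]
eef_rot: [3.142, -0.353, -0.311]
wrist_force: [2.7, 0.8, 4.9]
finger_gap: 15.4
finger_force: 35.0
```

>>> servo_tool --motion '[{"dx": 0.008,"dy": 0,"dz": -0.024,"wx": 0,"wy": 0,"wz": 0,"fingers": 1},{"dx": 0.021,"dy": 0,"dz": -0.02,"wx": 0,"wy": 0,"wz": 0,"fingers": 1},{"dx": 0.021,"dy": 0,"dz": -0.02,"wx": 0,"wy": 0,"wz": 0,"fingers": 1}]'

```text
clock: 35.3
eef_pos: [610.7, -195.2, 108.4]
eef_rot: [3.141, -0.35, -0.311]
wrist_force: [-0.3, -0.2, -1.3]
finger_gap: 15.3
finger_force: 35.0
```

>>> servo_tool --motion '[{"dx": -0.006,"dy": 0,"dz": 0.014,"wx": 0,"wy": 0,"wz": 0,"fingers": 1},{"dx": -0.01,"dy": 0,"dz": 0.028,"wx": 0,"wy": 0,"wz": 0,"fingers": 1},{"dx": -0.01,"dy": 0,"dz": 0.028,"wx": 0,"wy": 0,"wz": 0,"fingers": 1}]'

```text
clock: 35.6
eef_pos: [611.5, -195.1, 106.5]
eef_rot: [-3.141, -0.352, -0.311]
wrist_force: [0.7, 3.4, 6.3]
finger_gap: 15.3
finger_force: 35.0
```

>>> servo_tool --motion '[{"dx": -0.002,"dy": 0,"dz": 0.006,"wx": 0,"wy": 0,"wz": 0,"fingers": 1},{"dx": -0.002,"dy": 0,"dz": 0.006,"wx": 0,"wy": 0,"wz": 0,"fingers": 1}]'

```text
clock: 35.8
eef_pos: [611.7, -195.2, 106.4]
eef_rot: [-3.142, -0.353, -0.311]
wrist_force: [-0.9, 2.2, 9.4]
finger_gap: 14.9
finger_force: 35.0
```

>>> servo_tool --motion '[{"dx": 0.003,"dy": 0,"dz": -0.008,"wx": 0,"wy": 0,"wz": 0,"fingers": 1},{"dx": 0.003,"dy": 0,"dz": -0.008,"wx": 0,"wy": 0,"wz": 0,"fingers": 0.6},{"dx": 0.003,"dy": 0,"dz": -0.008,"wx": 0,"wy": 0,"wz": 0,"fingers": 0.5},{"dx": 0.003,"dy": 0,"dz": -0.008,"wx": 0,"wy": 0,"wz": 0,"fingers": 0.23},{"dx": 0.003,"dy": 0,"dz": -0.008,"wx": 0,"wy": 0,"wz": 0,"fingers": 0.23},{"dx": 0,"dy": 0,"dz": -0.2,"wx": 0,"wy": 0,"wz": 0,"fingers": 0.23},{"dx": 0,"dy": 0,"dz": -0.5,"wx": 0,"wy": 0,"wz": 0,"fingers": 0.23},{"dx": 0,"dy": 0,"dz": -1,"wx": 0,"wy": 0,"wz": 0,"fingers": 0.23},{"dx": 0,"dy": 0,"dz": -1,"wx": 0,"wy": 0,"wz": 0,"fingers": 0.23}]'

```text
clock: 36.7
eef_pos: [579.2, -185.1, 205.6]
eef_rot: [3.141, -0.36, -0.31]
wrist_force: [0.4, -0.5, 0.3]
finger_gap: 36.3
finger_force: 0.0
```

```bash
python3 -c "
from u import *
up((604.3,-192.5),'big','u3.png')
plan([(grasp(136,up=150)[0],G(math.radians(25),-1))])"
```

```text
3 x "dx":-0.34, "dy":-0.8, "dz":-0.16, "wx":-0.003, "wy":-0.053, "wz":-0.06,
3 x "dx":-0.25, "dy":-0.84, "dz":-0.14, "wx":-0.002, "wy":-0.053, "wz":-0.061,
3 x "dx":-0.16, "dy":-0.86, "dz":-0.12, "wx":-0.003, "wy":-0.053, "wz":-0.06,
3 x "dx":-0.07, "dy":-0.88, "dz":-0.11, "wx":-0.002, "wy":-0.053, "wz":-0.061,
3 x "dx":0.03, "dy":-0.88, "dz":-0.11, "wx":-0.003, "wy":-0.053, "wz":-0.06,
3 x "dx":0.11, "dy":-0.87, "dz":-0.12, "wx":-0.002, "wy":-0.053, "wz":-0.061,
3 x "dx":0.213, "dy":-0.847, "dz":-0.148, "wx":-0.003, "wy":-0.053, "wz":-0.06,
--
```

View pics/u3.png

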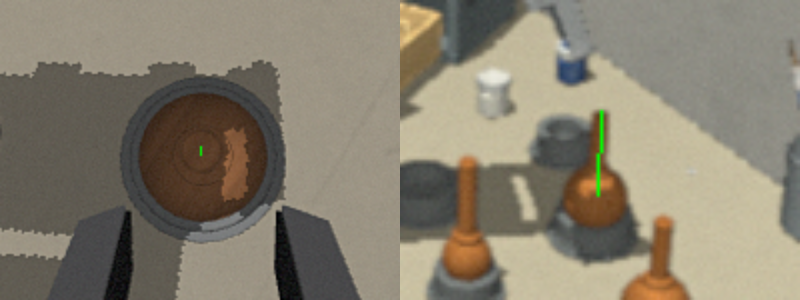

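The third body stands upright: the neck at (201,150) is concentric with the ball at (203,155), and the others stand too. Next is lane +136.

>>> servo_tool --motion '[{"dx": -0.17,"dy": -0.4,"dz": -0.12,"wx": 0,"wy": -0.026,"wz": -0.03,"fingers": 0.23},{"dx": -0.34,"dy": -0.8,"dz": -0.16,"wx": -0.003,"wy": -0.053,"wz": -0.06,"fingers": 0.23},{"dx": -0.34,"dy": -0.8,"dz": -0.16,"wx": -0.003,"wy": -0.053,"wz": -0.06,"fingers": 0.23}]'

```text
clock: 37.1
eef_pos: [567.0, -93.4, 200.9]
eef_rot: [3.099, -0.238, -0.182]
wrist_force: [-0.3, -0.7, -0.6]
finger_gap: 36.4
finger_force: 0.0
```

>>> servo_tool --motion '[{"dx": -0.12,"dy": -0.42,"dz": -0.07,"wx": 0,"wy": -0.026,"wz": -0.03,"fingers": 0.23},{"dx": -0.25,"dy": -0.84,"dz": -0.14,"wx": -0.002,"wy": -0.053,"wz": -0.061,"fingers": 0.23},{"dx": -0.25,"dy": -0.84,"dz": -0.14,"wx": -0.002,"wy": -0.053,"wz": -0.061,"fingers": 0.23}]'

```text
clock: 37.4
eef_pos: [556.6, -5.7, 205.3]
eef_rot: [3.074, -0.126, -0.064]
wrist_force: [-0.1, -0.9, -0.2]
finger_gap: 35.9
finger_force: 0.0
```

>>> servo_tool --motion '[{"dx": -0.08,"dy": -0.43,"dz": -0.06,"wx": 0,"wy": -0.026,"wz": -0.03,"fingers": 0.23},{"dx": -0.16,"dy": -0.86,"dz": -0.12,"wx": -0.003,"wy": -0.053,"wz": -0.06,"fingers": 0.23},{"dx": -0.16,"dy": -0.86,"dz": -0.12,"wx": -0.003,"wy": -0.053,"wz": -0.06,"fingers": 0.23}]'

```text
clock: 37.7
eef_pos: [546.0, 81.6, 209.1]
eef_rot: [3.06, -0.011, 0.047]
wrist_force: [-0.1, -0.4, -1.2]
finger_gap: 36.5
finger_force: 0.0
```

>>> servo_tool --motion '[{"dx": -0.04,"dy": -0.44,"dz": -0.06,"wx": 0,"wy": -0.026,"wz": -0.03,"fingers": 0.23},{"dx": -0.07,"dy": -0.88,"dz": -0.11,"wx": -0.002,"wy": -0.053,"wz": -0.061,"fingers": 0.23},{"dx": -0.07,"dy": -0.88,"dz": -0.11,"wx": -0.002,"wy": -0.053,"wz": -0.061,"fingers": 0.23}]'

```text
clock: 38.0
eef_pos: [535.1, 169.5, 212.4]
eef_rot: [3.061, 0.104, 0.16]
wrist_force: [0.4, -0.5, 0.4]
finger_gap: 36.1
finger_force: 0.0
```

>>> servo_tool --motion '[{"dx": 0.02,"dy": -0.44,"dz": -0.06,"wx": 0,"wy": -0.026,"wz": -0.03,"fingers": 0.23},{"dx": 0.03,"dy": -0.88,"dz": -0.11,"wx": -0.003,"wy": -0.053,"wz": -0.06,"fingers": 0.23},{"dx": 0.03,"dy": -0.88,"dz": -0.11,"wx": -0.003,"wy": -0.053,"wz": -0.06,"fingers": 0.23}]'

```text
clock: 38.3
eef_pos: [524.6, 257.3, 215.4]
eef_rot: [3.073, 0.22, 0.272]
wrist_force: [-0.3, -0.4, -0.4]
finger_gap: 36.3
finger_force: 0.0
```

>>> servo_tool --motion '[{"dx": 0.06,"dy": -0.44,"dz": -0.06,"wx": 0,"wy": -0.026,"wz": -0.03,"fingers": 0.23},{"dx": 0.11,"dy": -0.87,"dz": -0.12,"wx": -0.002,"wy": -0.053,"wz": -0.061,"fingers": 0.23},{"dx": 0.11,"dy": -0.87,"dz": -0.12,"wx": -0.002,"wy": -0.053,"wz": -0.061,"fingers": 0.23}]'

```text
clock: 38.6
eef_pos: [512.9, 344.7, 218.1]
eef_rot: [3.102, 0.333, 0.392]
wrist_force: [0.1, -0.8, -0.2]
finger_gap: 36.2
finger_force: 0.0
```

>>> servo_tool --motion '[{"dx": 0.1,"dy": -0.42,"dz": -0.07,"wx": 0,"wy": -0.026,"wz": -0.03,"fingers": 0.23},{"dx": 0.21,"dy": -0.85,"dz": -0.15,"wx": -0.003,"wy": -0.053,"wz": -0.06,"fingers": 0.23},{"dx": 0.21,"dy": -0.85,"dz": -0.15,"wx": -0.003,"wy": -0.053,"wz": -0.06,"fingers": 0.23},{"dx": 0.21,"dy": -0.85,"dz": -0.15,"wx": -0.003,"wy": -0.053,"wz": -0.06,"fingers": 0.23}]'

```text
clock: 39.0
eef_pos: [503.5, 429.6, 223.0]
eef_rot: [3.142, 0.439, 0.514]
wrist_force: [-0.4, -0.1, 0.5]
finger_gap: 36.3
finger_force: 0.0
```

```bash
python3 v.py 136
```

```text
ball pred [328.04293064 234.21563881] [] [([481.7, 269.2], 0.93)]
3 x "dy":-0.01, "dz":0.55, "wz":-0.001,
3 x "dx":0.005, "dy":-0.006, "dz":0.555, "wx":-0.001,
--
2 x "dz":0.4,
--
```

>>> servo_tool --motion '[{"dx": 0,"dy": -0.01,"dz": 0.4,"wx": 0,"wy": 0,"wz": 0,"fingers": 0.23},{"dx": 0,"dy": -0.015,"dz": 0.7,"wx": 0,"wy": 0,"wz": 0,"fingers": 0.23},{"dx": 0,"dy": -0.015,"dz": 1,"wx": 0,"wy": 0,"wz": 0,"fingers": 0.23},{"dx": 0,"dy": -0.015,"dz": 1,"wx": 0,"wy": 0,"wz": 0,"fingers": 0.23}]'

```text
clock: 39.55
eef_pos: [463.7, 408.7, 132.9]
eef_rot: [3.141, 0.442, 0.514]
wrist_force: [-0.4, -0.2, 0.2]
finger_gap: 36.2
finger_force: 0.0
```

>>> servo_tool --motion '[{"dx": 0,"dy": 0,"dz": 0.2,"wx": 0,"wy": 0,"wz": 0,"fingers": 0.23},{"dx": 0,"dy": 0,"dz": 0.4,"wx": 0,"wy": 0,"wz": 0,"fingers": 0.23},{"dx": 0,"dy": 0,"dz": 0.51,"wx": 0,"wy": 0,"wz": 0,"fingers": 0.23},{"dx": 0,"dy": 0,"dz": 0.51,"wx": 0,"wy": 0,"wz": 0,"fingers": 0.23}]'

```text
clock: 39.95
eef_pos: [446.4, 399.9, 89.0]
eef_rot: [-3.141, 0.437, 0.515]
wrist_force: [0.0, 0.5, 1.1]
finger_gap: 35.9
finger_force: 0.0
```

>>> servo_tool --newtons 35 --motion '[{"dx": 0,"dy": 0,"dz": 0,"wx": 0,"wy": 0,"wz": 0,"fingers": 1},{"dx": 0,"dy": 0,"dz": 0,"wx": 0,"wy": 0,"wz": 0,"fingers": 1},{"dx": 0,"dy": 0,"dz": 0,"wx": 0,"wy": 0,"wz": 0,"fingers": 1},{"dx": 0,"dy": 0,"dz": 0,"wx": 0,"wy": 0,"wz": 0,"fingers": 1},{"dx": 0,"dy": 0,"dz": 0,"wx": 0,"wy": 0,"wz": 0,"fingers": 1}]'

```text
clock: 40.45
eef_pos: [446.7, 400.6, 89.2]
eef_rot: [-3.141, 0.436, 0.516]
wrist_force: [4.3, 0.5, 4.3]
finger_gap: 15.1
finger_force: 34.7
```

>>> servo_tool --motion '[{"dx": -0.1,"dy": 0,"dz": -0.22,"wx": 0,"wy": 0,"wz": 0,"fingers": 1},{"dx": -0.25,"dy": 0,"dz": -0.54,"wx": 0,"wy": 0,"wz": 0,"fingers": 1},{"dx": -0.4,"dy": 0,"dz": -0.86,"wx": 0,"wy": 0,"wz": 0,"fingers": 1},{"dx": -0.4,"dy": 0,"dz": -0.86,"wx": 0,"wy": 0,"wz": 0,"fingers": 1}]'

```text
clock: 40.85
eef_pos: [447.3, 401.4, 188.1]
eef_rot: [-3.14, 0.43, 0.516]
wrist_force: [-0.3, -0.4, -0.3]
finger_gap: 15.2
finger_force: 35.0
```

>>> servo_tool --motion '[{"dx": -0.15,"dy": 0,"dz": -0.32,"wx": 0,"wy": 0,"wz": 0,"fingers": 1},{"dx": -0.3,"dy": 0,"dz": -0.65,"wx": 0,"wy": 0,"wz": 0,"fingers": 1},{"dx": -0.4,"dy": 0,"dz": -0.86,"wx": 0,"wy": 0,"wz": 0,"fingers": 1},{"dx": -0.4,"dy": 0,"dz": -0.86,"wx": 0,"wy": 0,"wz": 0,"fingers": 1}]'

```text
clock: 41.25
eef_pos: [446.9, 400.9, 280.6]
eef_rot: [-3.14, 0.433, 0.516]
wrist_force: [-0.3, 0.4, -1.6]
finger_gap: 15.1
finger_force: 35.0
```

```bash
python3 r.py 491.8 -71.5
```

```text
t wide 0.84 [416. 252.] [ 539.5 -328.6] 1504
t wide 0.83 [496. 303.] [ 380.7 -578.4] 5909
t wide 0.81 [335. 267.] [491.2 -70.9] 5659
t wide 0.66 [337. 310.] [357.5 -78.6] 5867
t narr 0.71 [379. 279.] [ 456.4 -209.9] 1565
t narr 0.59 [332. 215.] [657.9 -62.8] 3863
t narr 0.53 [377. 279.] [ 454.4 -203.2] 2855
t narr 0.49 [300. 221.] [641.   39.1] 1168
3 x "dx":-0.29, "dy":0.87, "dz":0.27, "wx":0.003, "wy":0.076, "wz":0.068,
3 x "dx":-0.2, "dy":0.91, "dz":0.23, "wx":0.003, "wy":0.076, "wz":0.067,
3 x "dx":-0.11, "dy":0.93, "dz":0.2, "wx":0.003, "wy":0.076, "wz":0.068,
3 x "dx":-0.02, "dy":0.95, "dz":0.18, "wx":0.003, "wy":0.076, "wz":0.067,
3 x "dx":0.088, "dy":0.934, "dz":0.179, "wx":0.003, "wy":0.076, "wz":0.068,
--
```

>>> servo_tool --motion '[{"dx": -0.15,"dy": 0.43,"dz": 0.13,"wx": 0,"wy": 0.038,"wz": 0.034,"fingers": 1},{"dx": -0.29,"dy": 0.87,"dz": 0.27,"wx": 0.003,"wy": 0.076,"wz": 0.068,"fingers": 1},{"dx": -0.29,"dy": 0.87,"dz": 0.27,"wx": 0.003,"wy": 0.076,"wz": 0.068,"fingers": 1}]'

```text
clock: 41.7
eef_pos: [455.1, 301.2, 263.1]
eef_rot: [3.096, 0.286, 0.368]
wrist_force: [0.3, 1.1, -0.3]
finger_gap: 15.6
finger_force: 35.0
```

>>> servo_tool --motion '[{"dx": -0.1,"dy": 0.46,"dz": 0.12,"wx": 0,"wy": 0.038,"wz": 0.034,"fingers": 1},{"dx": -0.2,"dy": 0.91,"dz": 0.23,"wx": 0.003,"wy": 0.076,"wz": 0.067,"fingers": 1},{"dx": -0.2,"dy": 0.91,"dz": 0.23,"wx": 0.003,"wy": 0.076,"wz": 0.067,"fingers": 1}]'

```text
clock: 42.0
eef_pos: [466.3, 207.7, 251.5]
eef_rot: [3.077, 0.124, 0.241]
wrist_force: [-0.3, 0.9, -0.6]
finger_gap: 15.3
finger_force: 35.0
```

>>> servo_tool --motion '[{"dx": -0.05,"dy": 0.47,"dz": 0.1,"wx": 0,"wy": 0.038,"wz": 0.034,"fingers": 1},{"dx": -0.11,"dy": 0.93,"dz": 0.2,"wx": 0.003,"wy": 0.076,"wz": 0.068,"fingers": 1},{"dx": -0.11,"dy": 0.93,"dz": 0.2,"wx": 0.003,"wy": 0.076,"wz": 0.068,"fingers": 1}]'

```text
clock: 42.3
eef_pos: [477.1, 113.9, 239.0]
eef_rot: [3.078, -0.037, 0.115]
wrist_force: [0.1, -0.5, -0.9]
finger_gap: 15.1
finger_force: 35.0
```

>>> servo_tool --motion '[{"dx": -0.01,"dy": 0.48,"dz": 0.09,"wx": 0,"wy": 0.038,"wz": 0.034,"fingers": 1},{"dx": -0.02,"dy": 0.95,"dz": 0.18,"wx": 0.003,"wy": 0.076,"wz": 0.067,"fingers": 1},{"dx": -0.02,"dy": 0.95,"dz": 0.18,"wx": 0.003,"wy": 0.076,"wz": 0.067,"fingers": 1}]'

```text
clock: 42.6
eef_pos: [487.1, 18.7, 227.0]
eef_rot: [3.1, -0.196, -0.012]
wrist_force: [-0.1, 0.8, -1.5]
finger_gap: 15.1
finger_force: 35.0
```

```bash
python3 -c "
from g import *
from f import rings
for q in rings(camera('wrist'),12):print('w',*q)
plan([P((492,-71.5),'big',110)])"
```

```text
w wide 0.89 [402. 236.] [493.6 -68.6] 5689
w wide 0.71 [500. 135.] [ 597.9 -172.2] 3645
w wide 0.58 [628. 176.] [ 552.1 -313.1] 2927
w wide 0.56 [413. 338.] [381.7 -80.5] 2511
w narr 0.8 [395.  77.] [657.7 -61.2] 4840
w narr 0.66 [515. 261.] [ 463.4 -192. ] 2889
3 x "dx":0.082, "dy":0.944, "dz":0.189, "wx":0.002, "wy":0.076, "wz":0.068,
--
```

>>> servo_tool --motion '[{"dx": 0.05,"dy": 0.47,"dz": 0.09,"wx": 0,"wy": 0.038,"wz": 0.034,"fingers": 1},{"dx": 0.09,"dy": 0.94,"dz": 0.19,"wx": 0.002,"wy": 0.076,"wz": 0.068,"fingers": 1},{"dx": 0.09,"dy": 0.94,"dz": 0.19,"wx": 0.002,"wy": 0.076,"wz": 0.068,"fingers": 1},{"dx": 0.09,"dy": 0.94,"dz": 0.19,"wx": 0.002,"wy": 0.076,"wz": 0.068,"fingers": 1}]'

```text
clock: 43.15
eef_pos: [499.2, -72.2, 215.3]
eef_rot: [-3.142, -0.35, -0.144]
wrist_force: [-0.5, 0.7, 0.1]
finger_gap: 14.9
finger_force: 35.0
```

```bash
python3 m.py 492.8 -71.3
```

```text
ball pred [327.94093859 295.03765722] [([329.0, 285.1], 0.63), ([600.2, 181.4], 0.56)]
side ball pred [305.19108404 224.4852605 ] [([372.2, 299.0], 0.85), ([332.3, 329.5], 0.7)]
w wide 0.97 [326. 253.] [522.7 -72.8] 823
w narr 0.4 [329. 292.] [482.6 -70.2] 3966
3 x "dx":-0.294, "dy":-0.001, "dz":0.803, "wy":-0.001,
--
2 x "dx":-0.072, "dz":0.197,
--
```

>>> servo_tool --motion '[{"dx": -0.1,"dy": 0,"dz": 0.27,"wx": 0,"wy": 0,"wz": 0,"fingers": 1},{"dx": -0.2,"dy": 0,"dz": 0.54,"wx": 0,"wy": 0,"wz": 0,"fingers": 1},{"dx": -0.294,"dy": 0,"dz": 0.803,"wx": 0,"wy": 0,"wz": 0,"fingers": 1},{"dx": -0.294,"dy": 0,"dz": 0.803,"wx": 0,"wy": 0,"wz": 0,"fingers": 1}]'

```text
clock: 44.0
eef_pos: [497.5, -72.4, 127.0]
eef_rot: [-3.141, -0.346, -0.145]
wrist_force: [-0.4, -0.2, -0.4]
finger_gap: 15.1
finger_force: 35.0
```

>>> servo_tool --motion '[{"dx": -0.04,"dy": 0,"dz": 0.1,"wx": 0,"wy": 0,"wz": 0,"fingers": 1},{"dx": -0.06,"dy": 0,"dz": 0.17,"wx": 0,"wy": 0,"wz": 0,"fingers": 1},{"dx": -0.07,"dy": 0,"dz": 0.19,"wx": 0,"wy": 0,"wz": 0,"fingers": 1},{"dx": -0.07,"dy": 0,"dz": 0.19,"wx": 0,"wy": 0,"wz": 0,"fingers": 1}]'

```text
clock: 44.4
eef_pos: [499.2, -72.9, 110.0]
eef_rot: [3.141, -0.352, -0.145]
wrist_force: [0.8, 0.4, -1.3]
finger_gap: 15.4
finger_force: 35.0
```

>>> servo_tool --motion '[{"dx": -0.003,"dy": 0,"dz": 0.009,"wx": 0,"wy": 0,"wz": 0,"fingers": 1},{"dx": -0.003,"dy": 0,"dz": 0.009,"wx": 0,"wy": 0,"wz": 0,"fingers": 1}]'

```text
clock: 44.6
eef_pos: [499.3, -72.9, 109.3]
eef_rot: [3.141, -0.352, -0.145]
wrist_force: [1.3, 0.3, -0.0]
finger_gap: 14.9
finger_force: 35.0
```

>>> servo_tool --motion '[{"dx": -0.003,"dy": 0,"dz": 0.009,"wx": 0,"wy": 0,"wz": 0,"fingers": 1},{"dx": -0.003,"dy": 0,"dz": 0.009,"wx": 0,"wy": 0,"wz": 0,"fingers": 1}]'

```text
clock: 44.8
eef_pos: [499.5, -72.9, 108.4]
eef_rot: [3.141, -0.353, -0.145]
wrist_force: [0.4, 1.0, 2.5]
finger_gap: 15.5
finger_force: 35.0
```

>>> servo_tool --motion '[{"dx": -0.003,"dy": 0,"dz": 0.009,"wx": 0,"wy": 0,"wz": 0,"fingers": 1},{"dx": -0.003,"dy": 0,"dz": 0.009,"wx": 0,"wy": 0,"wz": 0,"fingers": 1},{"dx": -0.003,"dy": 0,"dz": 0.009,"wx": 0,"wy": 0,"wz": 0,"fingers": 1}]'

```text
clock: 45.1
eef_pos: [499.8, -72.9, 107.8]
eef_rot: [3.141, -0.354, -0.145]
wrist_force: [0.8, 3.3, 5.6]
finger_gap: 15.0
finger_force: 35.0
```

>>> servo_tool --motion '[{"dx": 0.01,"dy": 0,"dz": -0.028,"wx": 0,"wy": 0,"wz": 0,"fingers": 1},{"dx": 0.012,"dy": -0.013,"dz": -0.027,"wx": 0,"wy": 0,"wz": 0,"fingers": 1},{"dx": 0.012,"dy": -0.013,"dz": -0.027,"wx": 0,"wy": 0,"wz": 0,"fingers": 1}]'

```text
clock: 45.4
eef_pos: [499.3, -71.5, 109.7]
eef_rot: [3.141, -0.351, -0.145]
wrist_force: [-0.4, -0.4, -1.1]
finger_gap: 15.1
finger_force: 35.0
```

>>> servo_tool --motion '[{"dx": -0.006,"dy": 0,"dz": 0.014,"wx": 0,"wy": 0,"wz": 0,"fingers": 1},{"dx": -0.01,"dy": 0,"dz": 0.028,"wx": 0,"wy": 0,"wz": 0,"fingers": 1},{"dx": -0.01,"dy": 0,"dz": 0.028,"wx": 0,"wy": 0,"wz": 0,"fingers": 1}]'

```text
clock: 45.7
eef_pos: [499.7, -71.7, 106.9]
eef_rot: [3.141, -0.352, -0.145]
wrist_force: [1.3, -0.2, 0.8]
finger_gap: 14.9
finger_force: 35.0
```

>>> servo_tool --motion '[{"dx": -0.004,"dy": 0,"dz": 0.01,"wx": 0,"wy": 0,"wz": 0,"fingers": 1},{"dx": -0.004,"dy": 0,"dz": 0.01,"wx": 0,"wy": 0,"wz": 0,"fingers": 1}]'

```text
clock: 45.9
eef_pos: [500.2, -71.7, 106.6]
eef_rot: [3.141, -0.354, -0.145]
wrist_force: [0.5, 1.3, 7.0]
finger_gap: 15.0
finger_force: 35.0
```

>>> servo_tool --motion '[{"dx": 0.003,"dy": 0,"dz": -0.008,"wx": 0,"wy": 0,"wz": 0,"fingers": 1},{"dx": 0.003,"dy": 0,"dz": -0.008,"wx": 0,"wy": 0,"wz": 0,"fingers": 0.6},{"dx": 0.003,"dy": 0,"dz": -0.008,"wx": 0,"wy": 0,"wz": 0,"fingers": 0.5},{"dx": 0.003,"dy": 0,"dz": -0.008,"wx": 0,"wy": 0,"wz": 0,"fingers": 0.23},{"dx": 0.003,"dy": 0,"dz": -0.008,"wx": 0,"wy": 0,"wz": 0,"fingers": 0.23},{"dx": 0,"dy": 0,"dz": -0.2,"wx": 0,"wy": 0,"wz": 0,"fingers": 0.23},{"dx": 0,"dy": 0,"dz": -0.5,"wx": 0,"wy": 0,"wz": 0,"fingers": 0.23},{"dx": 0,"dy": 0,"dz": -1,"wx": 0,"wy": 0,"wz": 0,"fingers": 0.23},{"dx": 0,"dy": 0,"dz": -1,"wx": 0,"wy": 0,"wz": 0,"fingers": 0.23}]'

```text
clock: 46.8
eef_pos: [466.3, -66.9, 205.4]
eef_rot: [3.14, -0.36, -0.144]
wrist_force: [-0.8, -0.3, -0.9]
finger_gap: 36.3
finger_force: 0.0
```

```bash
python3 -c "
from u import *
up((493.5,-71),'big','u4.png')
R=rot([math.pi,0,A+math.pi/2]);h=cw([-252.5,0,0]);print(h)
plan([([h[0],h[1],200],R)])
c=camera('top');print([(q,r['location'],round(r['conf'],2)) for q in('big_1','small_1') for r in spot_in(q,c)])
"
```

```text
[402.95108762 217.43495062   0.        ]
6 x "dx":-0.32, "dy":-0.91, "dz":-0.12, "wx":0.066, "wy":-0.032, "wz":-0.367,
6 x "dx":0.36, "dy":-0.9, "dz":0.01, "wx":0.065, "wy":-0.032, "wz":-0.367,
6 x "dx":0.876, "dy":-0.408, "dz":0.05, "wx":0.066, "wy":-0.032, "wz":-0.367,
--
[('big_1', [336.9, 264.5], 0.59), ('big_1', [422.4, 247.6], 0.56), ('big_1', [373.2, 231.0], 0.56), ('big_1', [226.7, 265.9], 0.2), ('small_1', [375.7, 231.0], 0.74), ('small_1', [368.2, 241.7], 0.49), ('small_1', [376.5, 276.5], 0.47)]
```

View pics/u4.png

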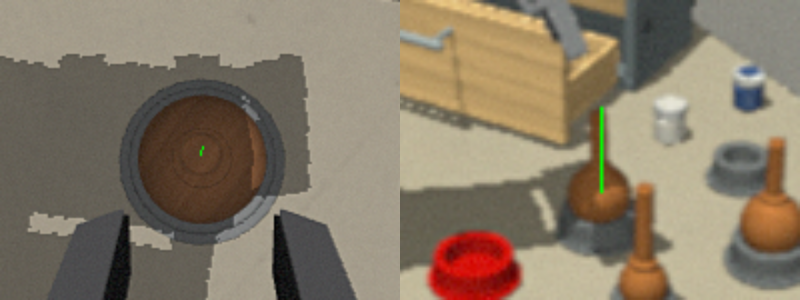

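All four stand upright, with the last neck at (201,153) concentric in its ball. Now I shut the drawer.

>>> servo_tool --motion '[{"dx": -0.05,"dy": -0.15,"dz": -0.12,"wx": 0.011,"wy": -0.005,"wz": -0.06,"fingers": 0.36},{"dx": -0.32,"dy": -0.91,"dz": -0.12,"wx": 0.066,"wy": -0.032,"wz": -0.367,"fingers": 0.36},{"dx": -0.32,"dy": -0.91,"dz": -0.12,"wx": 0.066,"wy": -0.032,"wz": -0.367,"fingers": 0.36},{"dx": -0.32,"dy": -0.91,"dz": -0.12,"wx": 0.066,"wy": -0.032,"wz": -0.367,"fingers": 0.36},{"dx": -0.32,"dy": -0.91,"dz": -0.12,"wx": 0.066,"wy": -0.032,"wz": -0.367,"fingers": 0.36},{"dx": -0.32,"dy": -0.91,"dz": -0.12,"wx": 0.066,"wy": -0.032,"wz": -0.367,"fingers": 0.36},{"dx": -0.32,"dy": -0.91,"dz": -0.12,"wx": 0.066,"wy": -0.032,"wz": -0.367,"fingers": 0.36}]'

```text
clock: 47.75
eef_pos: [444.7, 28.1, 199.1]
eef_rot: [3.045, -0.245, 0.616]
wrist_force: [-0.2, 0.0, 0.1]
finger_gap: 30.3
finger_force: 0.0
```

>>> servo_tool --motion '[{"dx": 0.36,"dy": -0.9,"dz": 0.01,"wx": 0.065,"wy": -0.032,"wz": -0.367,"fingers": 0.36},{"dx": 0.36,"dy": -0.9,"dz": 0.01,"wx": 0.065,"wy": -0.032,"wz": -0.367,"fingers": 0.36},{"dx": 0.36,"dy": -0.9,"dz": 0.01,"wx": 0.065,"wy": -0.032,"wz": -0.367,"fingers": 0.36},{"dx": 0.36,"dy": -0.9,"dz": 0.01,"wx": 0.065,"wy": -0.032,"wz": -0.367,"fingers": 0.36},{"dx": 0.36,"dy": -0.9,"dz": 0.01,"wx": 0.065,"wy": -0.032,"wz": -0.367,"fingers": 0.36},{"dx": 0.36,"dy": -0.9,"dz": 0.01,"wx": 0.065,"wy": -0.032,"wz": -0.367,"fingers": 0.36}]'

```text
clock: 48.35
eef_pos: [423.3, 122.8, 198.7]
eef_rot: [3.046, -0.104, 1.354]
wrist_force: [0.3, -0.1, 0.2]
finger_gap: 30.1
finger_force: 0.0
```

```bash
python3 -c "
from g import *
R=rot([math.pi,0,A+math.pi/2]);h=cw([-252.5,0,0])
plan([([h[0],h[1],200],R)])
"
```

```text
7 x "dx":0.877, "dy":-0.408, "dz":0.04, "wx":0.065, "wy":-0.032, "wz":-0.368,
--
```

>>> servo_tool --motion '[{"dx": 0.877,"dy": -0.408,"dz": 0.04,"wx": 0.065,"wy": -0.032,"wz": -0.368,"fingers": 0.36},{"dx": 0.877,"dy": -0.408,"dz": 0.04,"wx": 0.065,"wy": -0.032,"wz": -0.368,"fingers": 0.36},{"dx": 0.877,"dy": -0.408,"dz": 0.04,"wx": 0.065,"wy": -0.032,"wz": -0.368,"fingers": 0.36},{"dx": 0.877,"dy": -0.408,"dz": 0.04,"wx": 0.065,"wy": -0.032,"wz": -0.368,"fingers": 0.36},{"dx": 0.877,"dy": -0.408,"dz": 0.04,"wx": 0.065,"wy": -0.032,"wz": -0.368,"fingers": 0.36},{"dx": 0.877,"dy": -0.408,"dz": 0.04,"wx": 0.065,"wy": -0.032,"wz": -0.368,"fingers": 0.36},{"dx": 0.877,"dy": -0.408,"dz": 0.04,"wx": 0.065,"wy": -0.032,"wz": -0.368,"fingers": 0.36},{"dx": 0.877,"dy": -0.408,"dz": 0.04,"wx": 0.065,"wy": -0.032,"wz": -0.368,"fingers": 0.36}]'

```text
clock: 49.15
eef_pos: [402.6, 217.2, 200.4]
eef_rot: [3.14, -0.001, 2.081]
wrist_force: [0.1, -0.6, -0.1]
finger_gap: 30.2
finger_force: 0.0
```

```bash
python3 -c "
from g import *
R=rot([math.pi,0,A+math.pi/2]);h=cw([-252.5,0,0])
plan([([402,217.3,91],R)])
"
```

```text
3 x "dz":0.55, "wz":-0.001,
3 x "dx":0.003, "dy":-0.007, "dz":0.544, "wx":0.001, "wz":-0.001,
--
```

>>> servo_tool --motion '[{"dx": 0,"dy": -0.005,"dz": 0.4,"wx": 0,"wy": 0,"wz": 0,"fingers": 0.36},{"dx": 0,"dy": -0.005,"dz": 0.8,"wx": 0,"wy": 0,"wz": 0,"fingers": 0.36},{"dx": 0,"dy": -0.005,"dz": 0.8,"wx": 0,"wy": 0,"wz": 0,"fingers": 0.36}]'

```text
clock: 49.45
eef_pos: [400.1, 216.1, 116.9]
eef_rot: [-3.136, -0.001, 2.083]
wrist_force: [0.3, -0.3, -0.2]
finger_gap: 30.2
finger_force: 0.0
```

>>> servo_tool --motion '[{"dx": 0,"dy": 0,"dz": 0.15,"wx": 0,"wy": 0,"wz": 0,"fingers": 0.36},{"dx": 0,"dy": 0,"dz": 0.29,"wx": 0,"wy": 0,"wz": 0,"fingers": 0.36},{"dx": 0,"dy": 0,"dz": 0.29,"wx": 0,"wy": 0,"wz": 0,"fingers": 0.36}]'

```text
clock: 49.75
eef_pos: [402.3, 217.2, 92.0]
eef_rot: [3.141, -0.001, 2.085]
wrist_force: [0.3, -0.1, 1.2]
finger_gap: 30.1
finger_force: 0.0
```

>>> servo_tool --newtons 25 --motion '[{"dx": 0,"dy": 0,"dz": 0,"wx": 0,"wy": 0,"wz": 0,"fingers": 1},{"dx": 0,"dy": 0,"dz": 0,"wx": 0,"wy": 0,"wz": 0,"fingers": 1},{"dx": 0,"dy": 0,"dz": 0,"wx": 0,"wy": 0,"wz": 0,"fingers": 1},{"dx": 0,"dy": 0,"dz": 0,"wx": 0,"wy": 0,"wz": 0,"fingers": 1}]'

```text
clock: 50.15
eef_pos: [402.8, 217.5, 92.5]
eef_rot: [3.139, -0.0, 2.087]
wrist_force: [-0.7, 0.1, 6.8]
finger_gap: 10.2
finger_force: 25.0
```

>>> servo_tool --motion '[{"dx": 0,"dy": 0.1,"dz": 0,"wx": 0,"wy": 0,"wz": 0,"fingers": 1},{"dx": 0,"dy": 0.25,"dz": 0,"wx": 0,"wy": 0,"wz": 0,"fingers": 1},{"dx": 0,"dy": 0.4,"dz": 0,"wx": 0,"wy": 0,"wz": 0,"fingers": 1},{"dx": 0,"dy": 0.55,"dz": 0,"wx": 0,"wy": 0,"wz": 0,"fingers": 1},{"dx": 0,"dy": 0.7,"dz": 0,"wx": 0,"wy": 0,"wz": 0,"fingers": 1},{"dx": 0,"dy": 0.8,"dz": 0,"wx": 0,"wy": 0,"wz": 0,"fingers": 1}]'

```text
clock: 50.75
eef_pos: [472.4, 258.1, 92.5]
eef_rot: [3.14, -0.002, 2.087]
wrist_force: [-5.1, 4.3, 8.2]
finger_gap: 10.2
finger_force: 25.0
```

>>> servo_tool --motion '[{"dx": 0,"dy": 0.12,"dz": 0,"wx": 0,"wy": 0,"wz": 0,"fingers": 1},{"dx": 0,"dy": 0.26,"dz": 0,"wx": 0,"wy": 0,"wz": 0,"fingers": 1},{"dx": 0,"dy": 0.38,"dz": 0,"wx": 0,"wy": 0,"wz": 0,"fingers": 1},{"dx": 0,"dy": 0.46,"dz": 0,"wx": 0,"wy": 0,"wz": 0,"fingers": 1},{"dx": 0,"dy": 0.48,"dz": 0,"wx": 0,"wy": 0,"wz": 0,"fingers": 1},{"dx": 0,"dy": 0.48,"dz": 0,"wx": 0,"wy": 0,"wz": 0,"fingers": 1}]'

```text
clock: 51.35
eef_pos: [513.7, 282.2, 92.6]
eef_rot: [3.139, -0.002, 2.088]
wrist_force: [-3.7, 9.4, 4.3]
finger_gap: 9.6
finger_force: 25.0
```

>>> servo_tool --motion '[{"dx": 0,"dy": 0.02,"dz": 0,"wx": 0,"wy": 0,"wz": 0,"fingers": 1},{"dx": 0,"dy": 0.035,"dz": 0,"wx": 0,"wy": 0,"wz": 0,"fingers": 1},{"dx": 0,"dy": 0.035,"dz": 0,"wx": 0,"wy": 0,"wz": 0,"fingers": 1}]'

```text
clock: 51.65
eef_pos: [514.4, 282.6, 92.5]
eef_rot: [-3.137, -0.003, 2.088]
wrist_force: [-21.3, -1.5, 16.7]
finger_gap: 10.3
finger_force: 25.0
```

>>> servo_tool --motion '[{"dx": 0,"dy": 0.015,"dz": 0,"wx": 0,"wy": 0,"wz": 0,"fingers": 1},{"dx": 0,"dy": 0.015,"dz": 0,"wx": 0,"wy": 0,"wz": 0,"fingers": 1}]'

```text
clock: 51.85
eef_pos: [514.4, 282.6, 92.3]
eef_rot: [-3.134, -0.003, 2.088]
wrist_force: [-31.7, -8.1, 22.4]
finger_gap: 10.3
finger_force: 25.0
```

>>> servo_tool --motion '[{"dx": 0,"dy": 0,"dz": 0,"wx": 0,"wy": 0,"wz": 0,"fingers": 0.36},{"dx": 0,"dy": 0,"dz": 0,"wx": 0,"wy": 0,"wz": 0,"fingers": 0.36},{"dx": 0,"dy": -0.03,"dz": 0,"wx": 0,"wy": 0,"wz": 0,"fingers": 0.36},{"dx": 0,"dy": -0.03,"dz": 0,"wx": 0,"wy": 0,"wz": 0,"fingers": 0.36},{"dx": 0,"dy": -0.03,"dz": -0.3,"wx": 0,"wy": 0,"wz": 0,"fingers": 0.36},{"dx": 0,"dy": -0.03,"dz": -0.7,"wx": 0,"wy": 0,"wz": 0,"fingers": 0.36},{"dx": 0,"dy": -0.03,"dz": -1,"wx": 0,"wy": 0,"wz": 0,"fingers": 0.36},{"dx": 0,"dy": -0.03,"dz": -1,"wx": 0,"wy": 0,"wz": 0,"fingers": 0.36}]'

```text
clock: 52.65
eef_pos: [516.8, 282.0, 196.1]
eef_rot: [3.134, 0.0, 2.087]
wrist_force: [0.2, 0.8, 0.1]
finger_gap: 30.4
finger_force: 0.0
```

>>> servo_tool --motion '[{"dx": 0,"dy": -0.3,"dz": -0.4,"wx": 0,"wy": 0,"wz": 0,"fingers": 0.36},{"dx": 0,"dy": -0.6,"dz": -0.8,"wx": 0,"wy": 0,"wz": 0,"fingers": 0.36},{"dx": 0,"dy": -0.8,"dz": -1,"wx": 0,"wy": 0,"wz": 0,"fingers": 0.36},{"dx": 0,"dy": -0.8,"dz": -1,"wx": 0,"wy": 0,"wz": 0,"fingers": 0.36}]'

```text
clock: 53.05
eef_pos: [445.3, 241.5, 294.3]
eef_rot: [3.136, -0.0, 2.087]
wrist_force: [-0.1, 0.6, 0.2]
finger_gap: 30.2
finger_force: 0.0
```

```bash
python3 -c "
from u import *
c=camera('side');t=camera('top');w=camera('wrist')
a=cv2.resize(c['image'][180:360,230:470],(400,300));b=cv2.resize(w['image'],(400,300));save(dict(image=np.hstack([a,b])),'fin.png')
print(proj(w,cw([-87.5,0,108])),proj(w,cw([-72.5,0,138])),proj(w,cw([-122.5,0,108])))
print([(ray(t,r['location'],43).round(),round(r['conf'],2)) for r in spot_in('paint_pot_1',t)])"
```

```text
[448.78064244 213.16377872] [475.87642932 220.94884547] [412.26241079 213.11296638]
[(array([ 394., -360.,   43.]), 0.57), (array([747.,  54.,  43.]), 0.42)]
```

View pics/fin.png

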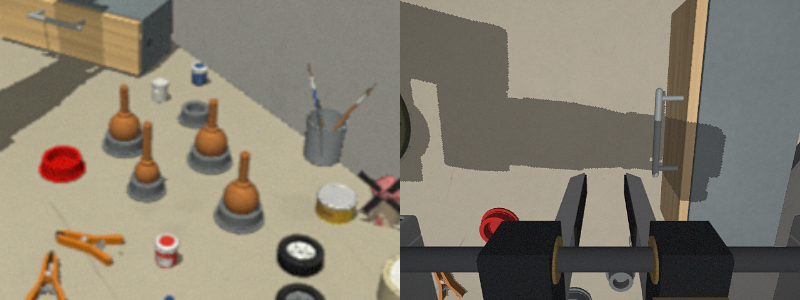

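The left panel shows all four bodies upright in matching rings, near (124,120), (147,165), (212,140) and (243,195), with the pots still in place. The right panel shows the drawer front shut against the cabinet and the handle at (658,130), where predicted. I hand it in.

```bash
python3 -c "
from cell import *
print(sign_off())"
```

```text
the job is handed in; nothing more can be done
None
```

I stood all four bodies found in the drawer (three big, one small) upright in matching ring stands, pushed the drawer fully shut, left the paint pots alone, and handed the job in after about 53 s of robot time.

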